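# Rack injectors on the inspection turntable and index them to the camera

### The arm

A 7-joint arm with a two-finger parallel gripper is mounted at the origin on the work surface. World frame = base frame: x ahead of the robot, y to its left, z up, the work surface at z = 0. Lengths are in m, angles in rad, forces in N, time in s.
With the tool pointing down it reaches from about 0.425 to 0.875 m from the base axis. Payload 4.7 kg.
Tool frame: the origin (TCP) lies midway between the tips of the shut fingers; the grasp point (between the pads) lies 19 mm behind it; z points along the fingers, y is the line along which they close (so a half turn about z gives the same grasp; the last joint's range is limited). The gripper opens to 87 mm and grips with 3 to 60 N. Pads are 19 mm wide; open, the fingers measure 117 mm over their backs; the gripper's body (75 mm by 190 mm) begins 51 mm behind the grasp point.
Start: joints at [-1.279, 0.321, -0.07, 1.45, 0.023, 1.371, -0.057], TCP at [0.178, 0.625, 0.223] pointing down, gripper open.
Joint ranges: [-2.86, 2.86], [-0.3, 2.09], [-1.38, 1.24], [0.06, 2.45], [-1.56, 4.7], [0.09, 2.05], [-2.69, 2.69]. Speed limits (rad/s): [2.57, 2.57, 3.14, 3.14, 3.14, 3.14, 3.14].

### API

Orientations are given as a rotation vector (axis times angle).
In Python, from bench import ctrl, get_image, calibration gives the robot as it stands.
- The arm moves only by the tool apply_moves, never from a script. Its arguments are lists of equal length, an entry for each row: "dp": the shift along the tool's x, y, z in m, a list of three; "twist": the turn, a rotation vector about the tool's x, y, z in rad, a list of three; "fingers": the closure, from 0 (fully open) to 1 (shut). In form: {"dp": [[dx, dy, dz], ...], "twist": [[ax, ay, az], ...], "fingers": [fingers, ...]}. A call has 1 to 10 rows; each row shifts and turns the commanded pose from where the row before left it, along the tool's axes as they then stand; what a row does not reach is not made up. A row lasts 1/10 s, in which the tool goes at most 50 mm and 8.59 degrees, less where a joint would pass 70% of its speed; a pose out of reach is approached as far as the arm can. A call is refused whole if a number of a shift passes 0.05 or a number of a turn 0.15, either way. A call with a gripper value outside its range is refused whole. The fingers move at their own pace and stop on an object; "newtons" is the grip in N (left out, the last holds). Time passes only in rows, so rows that do not move let the fingers close. It gives the time, the measured TCP pose, the force, the opening and the grip force at its end, in the units of the state.
- ctrl.get_state(): the state, without advancing time (a new reading comes with each control period).
- get_image(name): name is "scene" or "top" or "wrist"; returns the picture (400x640x3 uint8, red, green, blue); there is no depth.
- calibration(name): a dict with "fx", "fy", "cx", "cy" (pixels), "eye" and "attitude" of the camera in the world; the wrist camera has in their place "hand_eye" (4x4, takes a point from camera to tool coordinates, whose origin is the TCP and whose axes are the flange's). Camera axes: x right, y up, looking along -z (the intrinsics and any distortion apply to the point x, -y, -z); pixel columns grow to the right and rows downward; lengths in m; the calibration is good to about 2 mm. A picture is of the moment at which its call begins: read the wrist's pose just before it. calibration takes no time and is no camera call.
- ctrl.close_job(): hands the job in; it is judged then, once.
The state is a dict: "time": time; "joint_positions": joint angles; "qd": joint speeds; "joint_torque": joint torques, N m; "position": TCP position; "tool_rot": TCP orientation; "ft_force": force on the tool from outside, world axes, zero at the start; "torque": the same for the moment, N m; "grip_width": opening from 0.0 (shut) to 1.0 (fully open); "grip_force": force on a finger pad.
Only numpy, scipy, OpenCV 4.12 (cv2) and the standard library are available. Lean on these libraries where they do the work, as an engineer would, in place of code of your own. Each camera call takes 0.05 s, during which the arm holds its last target. There are 200 camera calls.

### The job

Turn the empty turntable to its loading station until it clicks, swing the keeper bar open, and lay every injector from the mat in a V-cradle of its own, nozzle tips toward the open side of the turntable (away from the turning knob) and resting level in both Vs, centred along the cradle. Then swing the keeper bar shut over them until its ball catch clicks, and only after that turn the table a quarter turn to the inspection station until it clicks, so that the nozzles face the camera. Leave the cleaner bottle, the wrench and the pump where they stand.

Things in the scene. Friction and masses are not known exactly. Their poses are not given: they have to be found in the camera images.
- turntable (a joint): Turntable angle, rad, counter-clockwise from above, range -0.15 to 1.72. A spring ball clicks into a detent at 0 (loading station) and at 1.571 (inspection station, tip side toward the camera). Each detent pulls in from within 0.06 rad; bumps of about 0.5 N m (4 N at the knob) guard it from 0.08 to 0.18 rad on either side. Elsewhere it turns with slight friction and stays put.
- keeper (a joint): Keeper bar angle about its upright hinge, rad, counter-clockwise from above: 0 = shut across the four cradles in a ball catch (a bump in the last 0.05 rad, about 8 N at the knob, in and out); it opens to a stop at 1.60, clear of the cradles. Light friction, stays put. Bar 290 x 16 x 10 mm, underside 61 mm above the disc, 4 mm above the tops of injectors in the cradles.
- hub (a point): Centre of the turntable's top face, on its axis, 47 mm above the bench. Aluminium disc, 300 mm diameter. This frame turns with the table: x points to the side to which nozzle tips must point, y along the row of cradles, z up. The inspection camera stands 236 mm from the axis on the same base plate, beyond the table, up to 125 mm high.
- turn_knob (a point): Middle of the black upright knob by which the turntable is turned (24 mm diameter, 31 mm tall, on a thin stem; its top is 55 mm above the disc, this point 43 mm above the disc), fixed to the disc 128 mm from the axis away from the nozzle tips, on the -x side. It can be gripped from above.
- tip_side (a point): Point on the disc's top face near its rim, 145 mm from the axis, on the side to which the nozzle tips must point.
- keeper_knob (a point): Middle height of the grip of the black upright knob on the keeper bar (22 mm diameter, from 4 to 40 mm above the bar's top face; this point 24 mm above the bar's top), 200 mm from the bar's hinge. It can be gripped from above.
- keeper_hinge (a point): On the keeper bar's upright hinge axis, at the bar's underside, 61 mm above the disc. The hinge post (22 mm diameter) stands at x -32, y -132 mm in the frame of hub, the post with the catch at x -32, y +132 mm.
- mat: Pale blue cloth on the bench, 310 x 220 x 2 mm, on which the injectors lie; origin under its centre.
- injector0: Diesel injector, steel, 153 mm long, 0.4 kg; may be absent. Origin on its long axis at mid body, x to the brass nozzle tip. Round body 24 mm diameter from x -47 to +45 mm (grip here, across), nut 18 mm diameter to +65, tip 8 mm to +78; dark square head 24 x 24 mm from -47 to -75 mm with a small plug. Lies on its side; roll about its axis does not matter.
- cradle0 (a point): Rest point of one V-cradle (four in a row, 60 mm apart along y): where an injector's origin lies when resting there, 45 mm above the disc. x is where its tip must point. Two V-blocks, 12 mm thick, stand 28 mm before and behind this point along x; their 45 degree faces open to 17 mm either side, up to the axis height. Between them it is open for fingers. Any cradle may be used.
- injector1: Diesel injector, steel, 153 mm long, 0.4 kg; may be absent. Origin on its long axis at mid body, x to the brass nozzle tip. Round body 24 mm diameter from x -47 to +45 mm (grip here, across), nut 18 mm diameter to +65, tip 8 mm to +78; dark square head 24 x 24 mm from -47 to -75 mm with a small plug. Lies on its side; roll about its axis does not matter.
- cradle1 (a point): Rest point of one V-cradle (four in a row, 60 mm apart along y): where an injector's origin lies when resting there, 45 mm above the disc. x is where its tip must point. Two V-blocks, 12 mm thick, stand 28 mm before and behind this point along x; their 45 degree faces open to 17 mm either side, up to the axis height. Between them it is open for fingers. Any cradle may be used.
- injector2: Diesel injector, steel, 153 mm long, 0.4 kg; may be absent. Origin on its long axis at mid body, x to the brass nozzle tip. Round body 24 mm diameter from x -47 to +45 mm (grip here, across), nut 18 mm diameter to +65, tip 8 mm to +78; dark square head 24 x 24 mm from -47 to -75 mm with a small plug. Lies on its side; roll about its axis does not matter.
- cradle2 (a point): Rest point of one V-cradle (four in a row, 60 mm apart along y): where an injector's origin lies when resting there, 45 mm above the disc. x is where its tip must point. Two V-blocks, 12 mm thick, stand 28 mm before and behind this point along x; their 45 degree faces open to 17 mm either side, up to the axis height. Between them it is open for fingers. Any cradle may be used.
- injector3: Diesel injector, steel, 153 mm long, 0.4 kg; may be absent. Origin on its long axis at mid body, x to the brass nozzle tip. Round body 24 mm diameter from x -47 to +45 mm (grip here, across), nut 18 mm diameter to +65, tip 8 mm to +78; dark square head 24 x 24 mm from -47 to -75 mm with a small plug. Lies on its side; roll about its axis does not matter.
- cradle3 (a point): Rest point of one V-cradle (four in a row, 60 mm apart along y): where an injector's origin lies when resting there, 45 mm above the disc. x is where its tip must point. Two V-blocks, 12 mm thick, stand 28 mm before and behind this point along x; their 45 degree faces open to 17 mm either side, up to the axis height. Between them it is open for fingers. Any cradle may be used.
- cleaner: White plastic bottle, 60 mm diameter, 170 mm tall; origin under its base. Not to be disturbed.
- ratchet: Steel wrench, 140 mm long, lying on the bench. Not to be disturbed.
- plunger_pump: Aluminium pump body, 90 x 75 mm, 125 mm tall, 2.5 kg; origin under its base. Not to be disturbed.
Not all that is in view belongs to the job. What is shaped like the injector1 but green is not meant.

How it is judged:
By the outcome, as a careful person would: the job done as asked, in the order asked, and still so for the second after the job is handed in, with the robot touching nothing.
Of injector0, injector1, injector2, injector3 only 2 to 4 are there at a start; the rules pass over those that are not, and their reading is None.
At some moment in a run one of injector0, injector1, injector2, injector3 may be knocked a few centimetres aside while the robot is not near it.
It also fails if it takes over 210 s, if anything falls off the work surface, if the arm or the gripper's body presses on something with over 40 N, if the wrist force passes 120 N, or if a joint passes its speed limit or range.

## Working session

There is one attempt and no reset: what is moved stays moved. The work goes in short steps, Python scripts to look and compute and a tool call to move; the robot and the scene stay as the last step left them, time stands still between calls to the robot, and variables do not carry over. Pictures are saved under pics/ and viewed, at most 14 in all, crops included, and the job is handed in when it is done.

Besides the shell and the picture viewer there is one more tool, called after "Call:" as name(argument=value, ...) on one line, values as JSON. apply_moves: Moves the arm, as the interface text tells. Its arguments: {"type":"object","properties":{"dp":{"type":"array"},"twist":{"type":"array"},"fingers":{"type":"array"},"newtons":{"type":"number"}},"required":["dp","twist","fingers"]}

```bash
mkdir -p pics
python3 - <<'E'
from bench import ctrl,get_image,calibration
import cv2
s=ctrl.get_state()
print({k:s[k] for k in('time','position','tool_rot','ft_force','grip_width')})
for n in('scene','top','wrist'):
    print(n,calibration(n))
for n in('scene','top'):
    cv2.imwrite(f'pics/{n}0.png',cv2.resize(get_image(n)[:,:,::-1],(800,500),interpolation=cv2.INTER_CUBIC))
E
```

```text
{'time': 0.0, 'position': array([0.17812444, 0.62455457, 0.22151169]), 'tool_rot': array([-4.34894799e-01, -3.11114936e+00,  2.86633375e-03]), 'ft_force': array([-0.24713935,  0.04032226,  0.81073594]), 'grip_width': 1.0001423996290109}
scene {'fx': 506.9386849449773, 'fy': 506.9386849449773, 'cx': 309.6176477358357, 'cy': 204.43799928981105, 'eye': array([ 1.29538964, -1.19397297,  1.0862403 ]), 'attitude': array([0.93519419, 0.29634012, 0.53400539])}
top {'fx': 364.90040956790733, 'fy': 364.90040956790733, 'cx': 315.4664413107701, 'cy': 198.67629550364572, 'eye': array([ 0.42708386, -0.03563178,  1.36251249]), 'attitude': array([ 0.0462543 , -0.02944429, -1.57164766])}
wrist {'fx': 329.54521977086995, 'fy': 329.54521977086995, 'cx': 322.5740924218534, 'cy': 204.13345305355648, 'hand_eye': array([[-9.92840885e-04,  9.65382052e-01,  2.60838088e-01,
         7.25368507e-02],
       [ 9.99998947e-01,  6.82315126e-04,  1.28104398e-03,
        -8.30220059e-04],
       [ 1.05872310e-03,  2.60839085e-01, -9.65381712e-01,
        -1.62345060e-01],
       [ 0.00000000e+00,  0.00000000e+00,  0.00000000e+00,
         1.00000000e+00]])}
```

View pics/scene0.png

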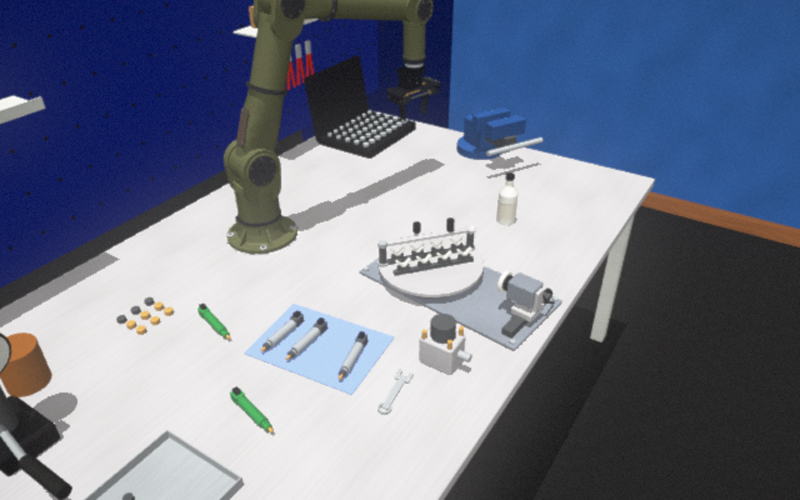

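View pics/top0.png

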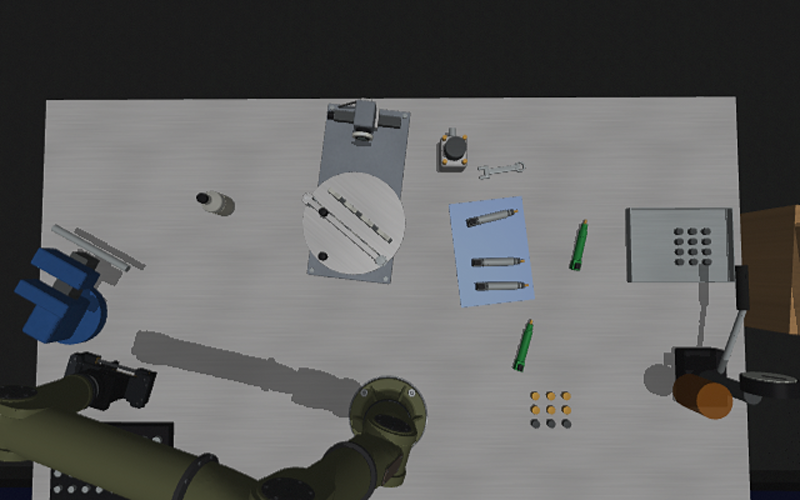

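The top view shows three injectors on the mat at about (490,217), (497,262) and (501,286) in the 800 px picture. The two green ones at (579,245) and (524,345) are decoys. The table has the keeper hinge and catch around (308,198) and (381,261), and black knobs at (323,212) and (323,256). I'll enlarge this area to confirm.

```bash
cat > h.py <<'E'
import numpy as np,cv2
from scipy.spatial.transform import Rotation as R
from bench import ctrl,get_image,calibration
def cam(n,s=None):
    c=calibration(n); K=(c['fx'],c['fy'],c['cx'],c['cy'])
    if n=='wrist':
        s=s or ctrl.get_state(); H=c['hand_eye']; Rt=R.from_rotvec(s['tool_rot']).as_matrix()
        return K,Rt@H[:3,3]+s['position'],Rt@H[:3,:3]
    return K,np.array(c['eye']),R.from_rotvec(c['attitude']).as_matrix()
def px2w(n,uv,z,C=None):
    K,e,A=C or cam(n); uv=np.atleast_2d(uv).astype(float)
    d=np.c_[(uv[:,0]-K[2])/K[0],-(uv[:,1]-K[3])/K[1],-np.ones(len(uv))]@A.T
    return e+d*((np.broadcast_to(z,len(uv))-e[2])/d[:,2])[:,None]
def w2px(n,p,C=None):
    K,e,A=C or cam(n); q=(np.atleast_2d(p)-e)@A
    return np.c_[K[2]+K[0]*q[:,0]/-q[:,2],K[3]-K[1]*q[:,1]/-q[:,2]]
def pose(yaw): # tool-down rotation with tool x at angle yaw
    return R.from_matrix(np.array([[np.cos(yaw),np.sin(yaw),0],[np.sin(yaw),-np.cos(yaw),0],[0,0,-1]]))
def now():
    s=ctrl.get_state(); X=R.from_rotvec(s['tool_rot']).as_matrix()
    print('t',round(s['time'],2),'p',s['position'].round(4),'yaw',round(np.arctan2(X[1,0],X[0,0]),4),'z',X[:,2].round(3),'f',np.round(s['ft_force'],1),'w',round(s['grip_width'],3),'gf',np.round(s['grip_force'],1))
    return s,X
def to(p,yaw=None):
    "tool-axes shift and twist needed to reach world p and yaw"
    s,X=now(); 
    print('dp',(X.T@(np.array(p)-s['position'])).round(4), 'twist',(R.from_matrix(X).inv()*pose(yaw)).as_rotvec().round(3) if yaw is not None else '')
E
python3 - <<'E'
from h import *
now()
im=get_image('top')[125:255,238:438,::-1]
cv2.imwrite('pics/c1.png',cv2.resize(im,(800,520),interpolation=cv2.INTER_CUBIC))
im=get_image('scene')[165:265,275:435,::-1]
cv2.imwrite('pics/c2.png',cv2.resize(im,(800,500),interpolation=cv2.INTER_CUBIC))
E
```

```text
t 0.1 p [0.1782 0.6246 0.2215] yaw 2.8638 z [-0.    -0.002 -1.   ] f [-0.1 -0.2  0.1] w 0.998 gf 0.0
```

View pics/c1.png

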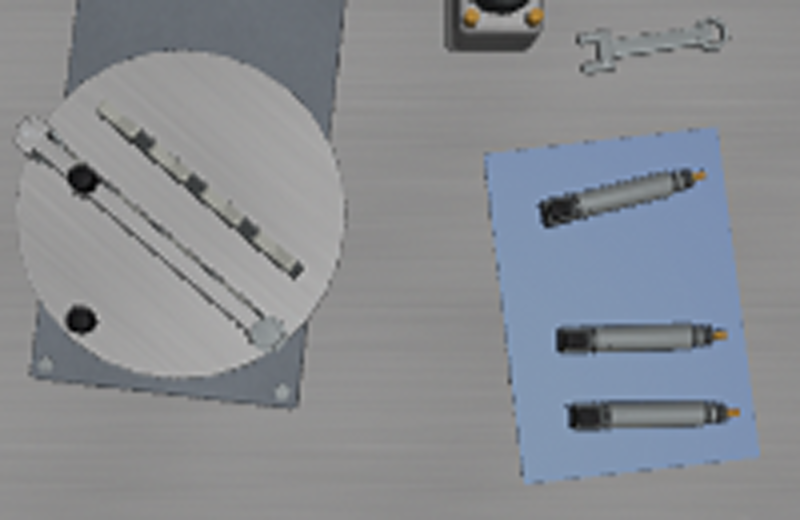

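View pics/c2.png

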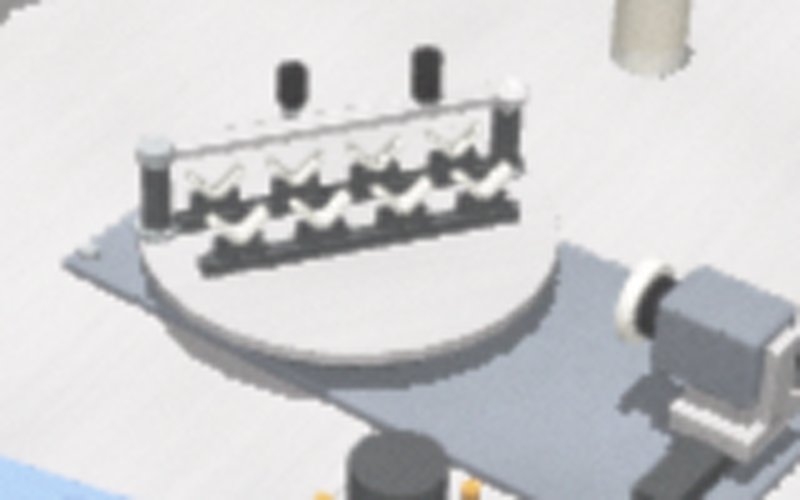

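Crop c1 shows three silver injectors on the mat, all with nozzles to the right. They match the description, being grey rather than green. The keeper knob is at (82,178), the turn knob at (81,320), the hinge post at (265,332) and the catch at (35,135). Both V rows are empty. Next I'll compute positions.

Run:
```python
from h import *
c=lambda u,v:(238+(u+.5)/4-.5,125+(v+.5)/4-.5)
def P(n,u,v,z): 
    p=px2w('top',c(u,v),z)[0]; print(n,p.round(4)); return p
P('keeperknob top',82,176,.047+.061+.010+.040)
P('turnknob top',81,317,.047+.055)
P('hinge',265,330,.047+.075);P('catch',35,132,.047+.075)
for q in [(181,51),(345,214),(181,377),(17,214)]: P('rim',*q,.047)
a=P('plateTL',85,0,.005);b=P('plateBL',33,376,.005)
P('plateBR',297,407,.005);P('plateTR',347,0,.005)
for i,(h,t,m) in enumerate([((541,214),(705,176),0),((557,340),(727,335),0),((568,416),(741,412),0)]):
    h=P('head',*h,.014);t=P('tip',*t,.014);d=(t-h);L=np.linalg.norm(d);d/=L
    print(i,'L',L.round(4),'org',(t-.078*d).round(4),'yaw',np.arctan2(d[1],d[0]).round(3))
```

```text
keeperknob top [0.5855 0.1677 0.158 ]
turnknob top [0.4701 0.1772 0.102 ]
hinge [0.4582 0.0171 0.122 ]
catch [0.6282 0.2144 0.122 ]
rim [0.7143 0.0969 0.047 ]
rim [ 0.5649 -0.0521  0.047 ]
rim [0.4178 0.0959 0.047 ]
rim [0.5656 0.2453 0.047 ]
plateTL [0.7722 0.1918 0.005 ]
plateBL [0.4186 0.238  0.005 ]
plateBR [ 0.3897 -0.0077  0.005 ]
plateTR [ 0.7713 -0.0549  0.005 ]
head [ 0.568  -0.2339  0.014 ]
tip [ 0.603  -0.3859  0.014 ]
0 L 0.1559 org [ 0.5855 -0.3099  0.014 ] yaw -1.344
head [ 0.4514 -0.2477  0.014 ]
tip [ 0.4558 -0.404   0.014 ]
1 L 0.1564 org [ 0.4536 -0.3261  0.014 ] yaw -1.542
head [ 0.3815 -0.2572  0.014 ]
tip [ 0.3851 -0.4158  0.014 ]
2 L 0.1587 org [ 0.3833 -0.3378  0.014 ] yaw -1.548
```

Hub is at about (0.5655, 0.0966), with the table at θ≈0.99 and the keeper shut. I'll go above the turn knob first.

Call:
apply_moves(dp=[[-0.033,-0.029,0],[-0.033,-0.029,0],[-0.033,-0.029,0],[-0.033,-0.029,0],[-0.033,-0.029,0],[-0.033,-0.029,0],[-0.033,-0.029,0],[-0.033,-0.029,0],[-0.033,-0.029,0],[-0.033,-0.029,0]], twist=[[0,0,0],[0,0,0],[0,0,0],[0,0,0],[0,0,0],[0,0,0],[0,0,0],[0,0,0],[0,0,0],[0,0,0]], fingers=[0,0,0,0,0,0,0,0,0,0])

```text
time: 1.2
position: [0.4168, 0.254, 0.2227]
tool_rot: [0.435, 3.111, 0.001]
ft_force: [-0.0, 0.5, 0.3]
grip_width: 1.0
grip_force: 0.0
```

```bash
python3 -c "
from h import *
to([.470,.177,.17],2.436)"
```

```text
t 1.2 p [0.4168 0.254  0.2227] yaw 2.8639 z [ 0.     0.001 -1.   ] f [-0.   0.5  0.3] w 1.0 gf 0.0
dp [-0.0723 -0.0595  0.0527] twist [0.001 0.    0.428]
```

Call:
apply_moves(dp=[[-0.024,-0.02,0.0],[-0.024,-0.02,0.0],[-0.024,-0.02,0.0],[0,0,0.018],[0,0,0.018],[0,0,0.017],[0,0,0.032],[0,0,0.032],[0,0,0.03],[0,0,0]], twist=[[0,0,0],[0,0,0],[0,0,0],[0,0,0.143],[0,0,0.143],[0,0,0.142],[0,0,0],[0,0,0],[0,0,0],[0,0,0]], fingers=[0,0,0,0,0,0,0,0,0,0])

```text
time: 2.2
position: [0.4655, 0.1767, 0.0718]
tool_rot: [-1.084, -2.943, 0.01]
ft_force: [0.4, -0.8, -0.2]
grip_width: 0.998
grip_force: 0.0
```

Call:
apply_moves(dp=[[0,0,0],[0,0,0],[0,0,0],[0,0,0],[0,0,0],[0,0,0],[0,0,0],[0,0,0]], twist=[[0,0,0],[0,0,0],[0,0,0],[0,0,0],[0,0,0],[0,0,0],[0,0,0],[0,0,0]], fingers=[0.5,0.8,0.8,0.8,0.8,0.8,0.8,0.8], newtons=15)

```text
time: 3.0
position: [0.4689, 0.1783, 0.0756]
tool_rot: [1.086, 2.948, 0.0]
ft_force: [0.0, 0.0, -0.9]
grip_width: 0.357
grip_force: 0.0
```

```bash
python3 -c "
from h import *
now()"
```

```text
t 3.0 p [0.4689 0.1783 0.0756] yaw 2.4358 z [ 0.  0. -1.] f [ 0.   0.  -0.9] w 0.357 gf 0.0
```

Call:
apply_moves(dp=[[0,0,0],[0,0,0],[0,0,0],[0,0,0]], twist=[[0,0,0],[0,0,0],[0,0,0],[0,0,0]], fingers=[0.8,0.8,0.8,0.8])

```text
time: 3.4
position: [0.4689, 0.1782, 0.0755]
tool_rot: [-1.086, -2.948, 0.0]
ft_force: [-0.9, -0.2, 0.6]
grip_width: 0.27
grip_force: 15.0
```

Call:
apply_moves(dp=[[-0.001,0.016,0],[-0.001,0.016,0],[-0.001,0.016,0],[-0.001,0.016,0],[-0.001,0.016,0],[-0.001,0.016,0],[0,0,0],[0,0,0]], twist=[[0,0,0.125],[0,0,0.125],[0,0,0.125],[0,0,0.125],[0,0,0.125],[0,0,0.125],[0,0,0],[0,0,0]], fingers=[0.8,0.8,0.8,0.8,0.8,0.8,0.8,0.8])

```text
time: 4.2
position: [0.5522, 0.2216, 0.0754]
tool_rot: [2.088, 2.346, -0.001]
ft_force: [0.8, -2.1, 0.6]
grip_width: 0.271
grip_force: 15.0
```

```bash
python3 -c "
from h import *
s,X=now(); p=s['position']-[.5655,.0966,0]; a=np.arctan2(p[1],p[0]); print(np.hypot(*p[:2]),a,'left',a-1.4446)
to([.5655+.128*np.cos(1.4446),.0966+.128*np.sin(1.4446),.0756],1.4446)"
```

```text
t 4.2 p [0.5522 0.2216 0.0754] yaw 1.6866 z [ 0.    -0.001 -1.   ] f [ 0.8 -2.1  0.6] w 0.271 gf 15.0
0.12567295704839046 1.6768245750581345 left 0.23222457505813443
t 4.2 p [0.5522 0.2216 0.0754] yaw 1.6866 z [ 0.    -0.001 -1.   ] f [ 0.8 -2.1  0.6] w 0.271 gf 15.0
dp [-0.0014  0.0294 -0.0002] twist [0.    0.001 0.242]
```

Call:
apply_moves(dp=[[-0.0005,0.01,0],[-0.0005,0.01,0],[-0.0005,0.01,0],[0,0,0],[0,0,0],[0,0,0]], twist=[[0,0,0.08],[0,0,0.08],[0,0,0.08],[0,0,0],[0,0,0],[0,0,0]], fingers=[0.8,0.8,0.8,0.8,0.8,0.8])

```text
time: 4.8
position: [0.5809, 0.2209, 0.0754]
tool_rot: [2.354, 2.08, -0.003]
ft_force: [-1.5, -5.5, 0.6]
grip_width: 0.272
grip_force: 15.0
```

Run:
```python
from h import *
s,X=now()
im=get_image('top')[125:255,228:328,::-1]
cv2.imwrite('pics/c3.png',cv2.resize(im,(600,780)[:2] if 0 else (460,598),interpolation=cv2.INTER_CUBIC))
from scipy.optimize import least_squares
P=np.array([[.4689,.1782],[.5522,.2216],s['position'][:2]])
print(least_squares(lambda c:np.hypot(*(P-c).T)-.128,[.565,.096]).x)
```

```text
t 4.8 p [0.5809 0.2209 0.0754] yaw 1.447 z [-0.001 -0.001 -1.   ] f [-1.5 -5.5  0.6] w 0.272 gf 15.0
[0.56523647 0.09401918]
```

Call:
apply_moves(dp=[[0,0,0],[0,0,0],[0,0,0],[0,0,0],[0,0,0],[0,0,-0.03],[0,0,-0.045],[0,0,-0.045],[0,0,0],[0,0,0]], twist=[[0,0,0],[0,0,0],[0,0,0],[0,0,0],[0,0,0],[0,0,0],[0,0,0],[0,0,0],[0,0,0],[0,0,0]], fingers=[0.3,0.3,0.3,0.3,0.3,0.3,0.3,0.3,0.3,0.3])

```text
time: 5.85
position: [0.5826, 0.2225, 0.197]
tool_rot: [2.355, 2.078, 0.005]
ft_force: [0.1, 0.9, 0.0]
grip_width: 0.7
grip_force: 0.0
```

Run:
```python
from h import *
now()
C=cam('wrist')
a=get_image('wrist')[:,:,::-1]; b=get_image('top')[125:255,228:328,::-1]
b=cv2.resize(b,(308,400),interpolation=cv2.INTER_CUBIC)
o=np.hstack([cv2.resize(a,(490,306)),np.zeros((306,2,3),np.uint8),cv2.resize(b,(308,400))[:306]]) if 0 else None
c=np.zeros((600,800,3),np.uint8); c[:306,:490]=cv2.resize(a,(490,306)); c[:400,492:800]=b; cv2.imwrite('pics/c4.png',c)
```

```text
t 5.85 p [0.5826 0.2225 0.197 ] yaw 1.446 z [ 0.003  0.002 -1.   ] f [0.1 0.9 0. ] w 0.7 gf 0.0
```

View pics/c4.png

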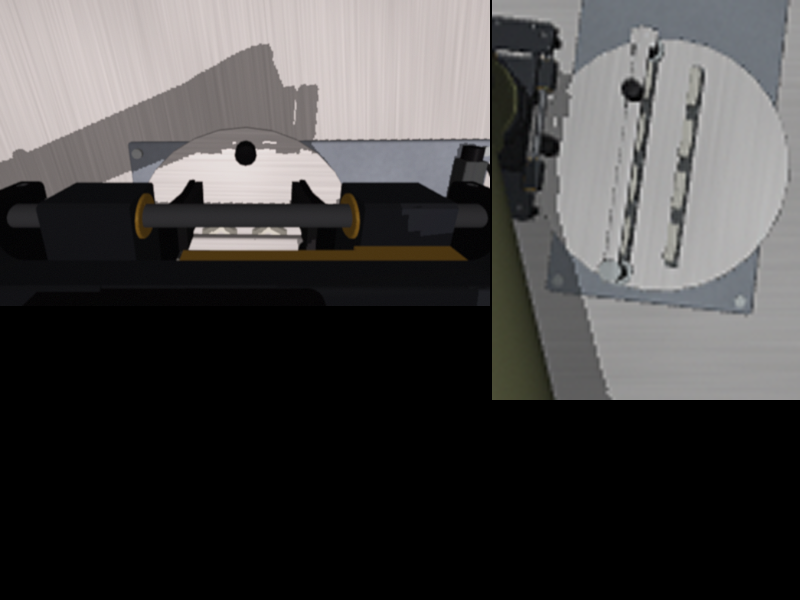

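The table's cradle rows are now parallel to the base plate, so it looks to be at the loading station. The keeper knob is at crop pixel (632,89), the hinge at (610,269) and the catch at (644,36).

Run:
```python
from h import *
f=lambda u,v:(228+(u-492+.5)/3.08-.5,125+(v+.5)/3.08-.5)
k=px2w('top',f(632,88),.158)[0];h=px2w('top',f(610,269),.122)[0];c=px2w('top',f(644,36),.122)[0]
print(k,h,c,'yaxis',np.arctan2(*(c-h)[1::-1]),'bar',np.arctan2(*(k-h)[1::-1]))
a=px2w('top',f(547,292),.005)[0];b=px2w('top',f(751,314),.005)[0];print('plate',np.arctan2(*(a-b)[1::-1])-np.pi/2)
to([k[0],k[1],.2],-0.126)
```

```text
[0.63684115 0.11808351 0.158     ] [0.44176981 0.14607684 0.122     ] [0.70150089 0.10954547 0.122     ] yaxis -0.13973412365479393 bar -0.142529977680167
plate -0.10777757592403736
t 5.95 p [0.581  0.2221 0.1943] yaw 1.4461 z [-0.002 -0.001 -1.   ] f [0.1 0.7 0.3] w 0.698 gf 0.0
dp [-0.0962  0.0683 -0.0057] twist [-1.000e-03  2.000e-03  1.572e+00]
```

Call:
apply_moves(dp=[[-0.032,0.023,-0.005],[-0.032,0.023,0],[-0.032,0.022,0],[0,0,0],[0,0,0],[0,0,0],[0,0,0],[0,0,0],[0,0,0],[0,0,0]], twist=[[0,0,0],[0,0,0],[0,0,0],[0,0,0.143],[0,0,0.143],[0,0,0.143],[0,0,0.143],[0,0,0.143],[0,0,0.143],[0,0,0.143]], fingers=[0.3,0.3,0.3,0.3,0.3,0.3,0.3,0.3,0.3,0.3])

```text
time: 6.95
position: [0.6363, 0.1183, 0.1984]
tool_rot: [3.066, 0.684, -0.005]
ft_force: [-0.4, 0.1, 0.3]
grip_width: 0.699
grip_force: 0.0
```

Call:
apply_moves(dp=[[0,0,0],[0,0,0],[0,0,0],[0,0,0],[0,0,0],[0,0,0]], twist=[[0,0,0.143],[0,0,0.143],[0,0,0.143],[0,0,0.143],[0,0,0],[0,0,0]], fingers=[0.3,0.3,0.3,0.3,0.3,0.3])

```text
time: 7.55
position: [0.6366, 0.1184, 0.1992]
tool_rot: [3.134, -0.194, -0.003]
ft_force: [-0.1, -0.7, -0.1]
grip_width: 0.697
grip_force: 0.0
```

Run:
```python
from h import *
to([.637,.118,.124],-0.13)
```

```text
t 7.55 p [0.6366 0.1184 0.1992] yaw -0.1238 z [-0.002 -0.001 -1.   ] f [-0.1 -0.7 -0.1] w 0.697 gf 0.0
dp [0.0006 0.0002 0.0752] twist [0.001 0.002 0.006]
```

Call:
apply_moves(dp=[[0,0,0.03],[0,0,0.03],[0,0,0.015],[0,0,0],[0,0,0],[0,0,0],[0,0,0],[0,0,0],[0,0,0],[0,0,0]], twist=[[0,0,0],[0,0,0],[0,0,0],[0,0,0],[0,0,0],[0,0,0],[0,0,0],[0,0,0],[0,0,0],[0,0,0]], fingers=[0.3,0.3,0.3,0.82,0.82,0.82,0.82,0.82,0.82,0.82], newtons=25)

```text
time: 8.55
position: [0.6379, 0.1198, 0.1263]
tool_rot: [-3.133, 0.198, -0.002]
ft_force: [0.4, 1.6, 3.0]
grip_width: 0.245
grip_force: 25.0
```

Run:
```python
from h import *
now()
```

```text
t 8.55 p [0.6379 0.1198 0.1263] yaw -0.1261 z [ 0.002  0.002 -1.   ] f [0.4 1.6 3. ] w 0.245 gf 25.0
```

Call:
apply_moves(dp=[[-0.0001,-0.006,0],[-0.0001,-0.006,0],[-0.0001,-0.006,0],[-0.0014,-0.024,0],[-0.0014,-0.024,0],[-0.0014,-0.024,0],[-0.0014,-0.024,0],[-0.0014,-0.024,0],[-0.0014,-0.024,0],[0,0,0]], twist=[[0,0,-0.03],[0,0,-0.03],[0,0,-0.03],[0,0,-0.12],[0,0,-0.12],[0,0,-0.12],[0,0,-0.12],[0,0,-0.12],[0,0,-0.12],[0,0,0]], fingers=[0.82,0.82,0.82,0.82,0.82,0.82,0.82,0.82,0.82,0.82])

```text
time: 9.55
position: [0.5924, 0.2746, 0.1261]
tool_rot: [-2.954, -1.065, -0.0]
ft_force: [1.5, 0.4, 0.8]
grip_width: 0.248
grip_force: 25.0
```

Run:
```python
from h import *
s,X=now(); 
for h in ([.439,.1449],[.4405,.1465]):
    p=s['position'][:2]-h; print(np.hypot(*p),np.arctan2(p[1],p[0])+.126)
```

```text
t 9.55 p [0.5924 0.2746 0.1261] yaw 0.6922 z [-0.001  0.002 -1.   ] f [1.5 0.4 0.8] w 0.248 gf 25.0
0.20084095612762679 0.8277838343686389
0.19866265059857446 0.826507623578939
```

Call:
apply_moves(dp=[[-0.0014,-0.024,0],[-0.0014,-0.024,0],[-0.0014,-0.024,0],[-0.0014,-0.024,0],[-0.0014,-0.024,0],[-0.0014,-0.024,0],[-0.0001,-0.006,0],[0,0,0]], twist=[[0,0,-0.12],[0,0,-0.12],[0,0,-0.12],[0,0,-0.12],[0,0,-0.12],[0,0,-0.12],[0,0,-0.03],[0,0,0]], fingers=[0.82,0.82,0.82,0.82,0.82,0.82,0.82,0.82])

```text
time: 10.35
position: [0.4662, 0.3444, 0.1261]
tool_rot: [-2.368, -2.062, -0.005]
ft_force: [0.4, 5.2, 0.2]
grip_width: 0.247
grip_force: 25.0
```

Call:
apply_moves(dp=[[0,0,0],[0,0,0],[0,0,0],[0,0,0],[0,0,0],[0,0,-0.03],[0,0,-0.045],[0,0,-0.045],[0,0,-0.045],[0,0,0]], twist=[[0,0,0],[0,0,0],[0,0,0],[0,0,0],[0,0,0],[0,0,0],[0,0,0],[0,0,0],[0,0,0],[0,0,0]], fingers=[0.3,0.3,0.3,0.3,0.3,0.3,0.3,0.3,0.3,0.3])

```text
time: 11.35
position: [0.4692, 0.3441, 0.2979]
tool_rot: [-2.37, -2.062, -0.019]
ft_force: [0.4, 0.1, -0.3]
grip_width: 0.699
grip_force: 0.0
```

Run:
```python
from h import *
now()
```

```text
t 11.35 p [0.4692 0.3441 0.2979] yaw 1.4322 z [ 0.009  0.008 -1.   ] f [ 0.4  0.1 -0.3] w 0.699 gf 0.0
```

Run:
```python
from h import *
I=get_image('top')[:,:,::-1]
c=np.zeros((600,800,3),np.uint8)
c[:504,:385]=cv2.resize(I[163:235,370:425],(385,504),interpolation=cv2.INTER_CUBIC)
c[:400,390:790]=cv2.resize(I[130:230,235:335],(400,400),interpolation=cv2.INTER_CUBIC)
cv2.imwrite('pics/c5.png',c)
```

```text
(no output)
```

View pics/c5.png

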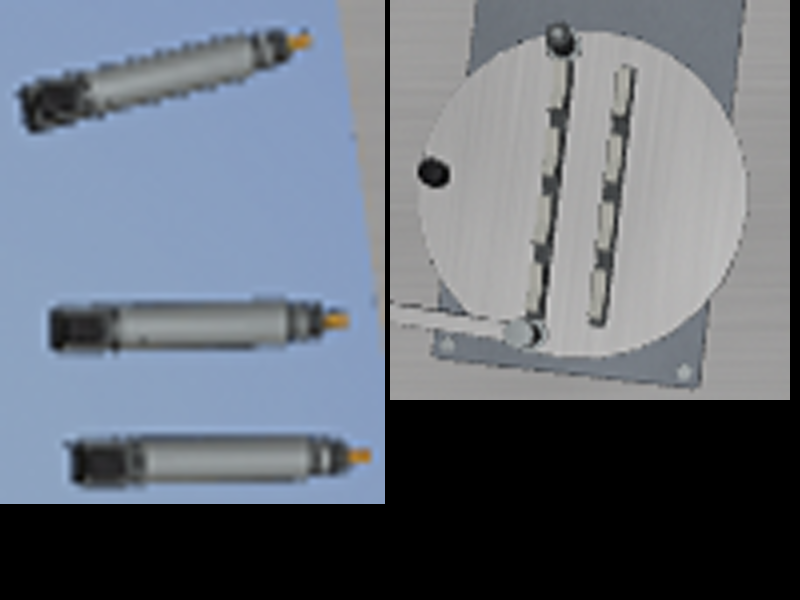

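The mat crop shows A with tip (312,40) and head (22,112), B with tip (349,321) and head (48,328), and C with tip (371,456) and head (68,463), all unmoved. The table crop shows the bar open and the cradles clear. The turn knob is at (433,173), the catch at (559,38) and the hinge at (523,333).

Run:
```python
from h import *
m=lambda u,v:(370+(u+.5)/7-.5,163+(v+.5)/7-.5)
t=lambda u,v:(235+(u-390+.5)/4-.5,130+(v+.5)/4-.5)
W=lambda q,z:px2w('top',q,z)[0][:2]
for n,tp,hd in(('A',(312,40),(22,112)),('B',(349,321),(48,328)),('C',(371,456),(68,463))):
    T=W(m(*tp),.014);H=W(m(*hd),.014);d=(T-H)/np.linalg.norm(T-H)
    print(n,(.5*(T+H)-.0015*d).round(4),'yaw',np.arctan2(d[1],d[0]).round(3))
k=W(t(433,171),.102);c=W(t(559,38),.122);h=W(t(523,333),.122)
print('knob',k,'catch',c,'hinge',h,'y ang',np.arctan2(*(c-h)[::-1]))
hub=np.array([.566,.096]);kk=k-hub;print('knob ang',np.arctan2(kk[1],kk[0]),np.hypot(*kk))
r=[W(t(*q),.092) for q in((618,66),(632,66),(590,325),(604,325),(555,63),(572,63),(528,318),(543,318))]
print(np.round(r,4)); print('blocks mid',np.mean(r,0))
for a in(-1.697,-1.68,-1.71):
    x=np.array([np.cos(a),np.sin(a)]);y=np.array([-x[1],x[0]])
    print(a,'catch->hub',(c-(-.032*x+.132*y)).round(4),'hinge->hub',(h-(-.032*x-.132*y)).round(4),'knob->hub',k+.128*x)
```

```text
A [ 0.585  -0.3086] yaw -1.329
B [ 0.4538 -0.3236] yaw -1.549
C [ 0.3829 -0.3338] yaw -1.548
knob [0.57981235 0.22152706] catch [0.69188304 0.10998015] hinge [0.43878781 0.13958305] y ang -0.11643446086518686
knob ang 1.4612023914096404 0.12628468901375114
[[0.6733 0.0615]
 [0.6733 0.0492]
 [0.446  0.0854]
 [0.446  0.0732]
 [0.6761 0.1169]
 [0.6761 0.102 ]
 [0.4521 0.1395]
 [0.4521 0.1264]]
blocks mid [0.56187023 0.09428065]
-1.697 catch->hub [0.5569 0.0948] hinge->hub [0.5657 0.0912] knob->hub [0.56370113 0.09454506]
-1.68 catch->hub [0.5572 0.0926] hinge->hub [0.5665 0.0934] knob->hub [0.56586204 0.09428953]
-1.71 catch->hub [0.5567 0.0966] hinge->hub [0.5651 0.0896] knob->hub [0.56205177 0.09476522]
```

Call:
apply_moves(dp=[[-0.045,0.0146,0],[-0.045,0.0146,0],[-0.045,0.0146,0],[-0.045,0.0146,0],[-0.045,0.0146,0],[-0.045,0.0146,0],[-0.045,0.0146,0],[-0.045,0.0146,0],[-0.045,0.0146,0],[-0.045,0.0146,0]], twist=[[0,0,0],[0,0,0],[0,0,0],[0,0,0],[0,0,0],[0,0,0],[0,0,0],[0,0,0],[0,0,0],[0,0,0]], fingers=[0.42,0.42,0.42,0.42,0.42,0.42,0.42,0.42,0.42,0.42])

```text
time: 12.4
position: [0.5484, -0.1249, 0.2894]
tool_rot: [-2.368, -2.062, 0.001]
ft_force: [0.1, -0.7, -0.4]
grip_width: 0.58
grip_force: 0.0
```

```bash
cat >> h.py <<'E'
def find():
    "silver/dark bodies on the blue mat: centre and tip yaw (tip = orange side)"
    I=get_image('top'); h=cv2.cvtColor(cv2.resize(I[130:270,340:480],None,fx=4,fy=4,interpolation=cv2.INTER_CUBIC),cv2.COLOR_RGB2HSV)
    blue=((h[...,0]>100)&(h[...,0]<125)&(h[...,1]>60)&(h[...,2]>90)).astype(np.uint8)
    hull=np.zeros_like(blue); cs=max(cv2.findContours(blue,0,2)[0],key=cv2.contourArea)
    cv2.fillConvexPoly(hull,cv2.convexHull(cs),1); hull=cv2.erode(hull,np.ones((5,5)))
    n,l,st,ce=cv2.connectedComponentsWithStats(hull&(1-blue))
    for i in range(1,n):
        if st[i,4]<600: continue
        ys,xs=np.where(l==i); (c,wh,a)=cv2.minAreaRect(np.c_[xs,ys].astype(np.float32))
        b=cv2.boxPoints((c,wh,a)); e=[b[0]+b[1],b[2]+b[3]] if np.hypot(*(b[0]-b[1]))<np.hypot(*(b[1]-b[2])) else [b[1]+b[2],b[3]+b[0]]
        e=np.array(e)/2
        w=px2w('top',np.c_[340+(e[:,0]+.5)/4-.5,130+(e[:,1]+.5)/4-.5],.014)[:,:2]
        o=(h[...,1]>120)&(h[...,0]<30)&(l==i); oy,ox=np.where(o)
        if len(ox) and np.hypot(*(e[0]-[ox.mean(),oy.mean()]))<np.hypot(*(e[1]-[ox.mean(),oy.mean()])): w=w[::-1]
        d=w[1]-w[0]; L=np.hypot(*d); print('inj',(w.mean(0)-.0015*d/L).round(4),'yaw',np.arctan2(d[1],d[0]).round(3),'L',L.round(3),'orange',len(ox))
E
python3 - <<'E'
from h import *
find()
to([.585,-.3086,.2],-1.329+np.pi)
E
```

```text
inj [ 0.5736 -0.304 ] yaw -0.954 L 0.172 orange 51
inj [ 0.4531 -0.3247] yaw -1.539 L 0.158 orange 65
inj [ 0.3828 -0.3349] yaw -1.542 L 0.157 orange 64
t 12.45 p [ 0.5478 -0.1353  0.2896] yaw 1.4218 z [-0.    -0.007 -1.   ] f [-1.3 -4.2  0.6] w 0.578 gf 0.0
dp [-0.1652  0.0625  0.0908] twist [-0.001  0.007 -0.391]
```

B and C agree with my readings. A's estimate is probably disturbed by the arm overhead, so I'll fetch B first.

Run:
```python
from h import *
to([.4535,-.324,.12],-1.545+np.pi)
```

```text
t 12.45 p [ 0.5478 -0.1353  0.2896] yaw 1.4218 z [-0.    -0.007 -1.   ] f [-1.3 -4.2  0.6] w 0.578 gf 0.0
dp [-0.1994 -0.0653  0.171 ] twist [ 0.     0.007 -0.175]
```

Call:
apply_moves(dp=[[-0.04,-0.013,0.01],[-0.04,-0.013,0.03],[-0.04,-0.013,0.03],[-0.04,-0.013,0.03],[-0.04,-0.013,0.03],[0,0,0.02],[0,0,0.02],[0,0,0],[0,0,0],[0,0,0]], twist=[[0,0,0],[0,0,0],[0,0,0],[0,0,0],[0,0,0],[0,0,-0.087],[0,0,-0.087],[0,0,0],[0,0,0],[0,0,0]], fingers=[0.42,0.42,0.42,0.42,0.42,0.42,0.42,0.42,0.42,0.42])

```text
time: 13.45
position: [0.4602, -0.3075, 0.1252]
tool_rot: [2.181, 2.259, 0.001]
ft_force: [-0.4, 0.0, 0.7]
grip_width: 0.581
grip_force: 0.0
```

Run:
```python
from h import *
find()
to([.4535,-.324,.006],-1.545+np.pi)
```

```text
inj [ 0.503  -0.3252] yaw 0.11 L 0.198 orange 100
inj [ 0.3819 -0.2821] yaw 1.57 L 0.045 orange 2
t 13.5 p [ 0.4603 -0.3076  0.1254] yaw 1.6063 z [ 0.002 -0.001 -1.   ] f [-0.7 -0.3  0.4] w 0.579 gf 0.0
dp [-0.0161 -0.0076  0.1194] twist [0.002 0.001 0.01 ]
```

Call:
apply_moves(dp=[[-0.016,-0.0076,0.01],[0,0,0.035],[0,0,0.035],[0,0,0.025],[0,0,0.014],[0,0,0],[0,0,0]], twist=[[0,0,0.01],[0,0,0],[0,0,0],[0,0,0],[0,0,0],[0,0,0],[0,0,0]], fingers=[0.42,0.42,0.42,0.42,0.42,0.42,0.42], newtons=40)

```text
time: 14.2
position: [0.4535, -0.3244, 0.0066]
tool_rot: [2.191, 2.249, 0.001]
ft_force: [0.2, -0.7, 0.2]
grip_width: 0.579
grip_force: 0.0
```

Call:
apply_moves(dp=[[0,0,0],[0,0,0],[0,0,0],[0,0,0],[0,0,0],[0,0,0],[0,0,0]], twist=[[0,0,0],[0,0,0],[0,0,0],[0,0,0],[0,0,0],[0,0,0],[0,0,0]], fingers=[0.8,0.8,0.8,0.8,0.8,0.8,0.8])

```text
time: 14.9
position: [0.4524, -0.3239, 0.0057]
tool_rot: [-2.192, -2.25, -0.0]
ft_force: [-2.4, 0.4, 4.3]
grip_width: 0.267
grip_force: 40.0
```

Run:
```python
from h import *
now()
```

```text
t 14.9 p [ 0.4524 -0.3239  0.0057] yaw 1.5968 z [-0.  0. -1.] f [-2.4  0.4  4.3] w 0.267 gf 40.0
```

Call:
apply_moves(dp=[[0,0,-0.02],[0,0,-0.04],[0,0,-0.045],[0,0,-0.045],[0,0,-0.045]], twist=[[0,0,0],[0,0,0],[0,0,0],[0,0,0],[0,0,0]], fingers=[0.8,0.8,0.8,0.8,0.8])

```text
time: 15.4
position: [0.452, -0.3232, 0.2012]
tool_rot: [-2.192, -2.249, 0.0]
ft_force: [1.6, 0.8, -3.1]
grip_width: 0.263
grip_force: 39.9
```

Call:
apply_moves(dp=[[0.03,0.0067,0],[0.042,0.0094,0],[0.042,0.0094,0],[0.042,0.0094,0],[0.042,0.0094,0],[0.042,0.0094,0],[0.042,0.0094,0],[0.042,0.0094,0],[0.042,0.0094,0],[0.035,0.0081,0]], twist=[[0,0,0],[0,0,0],[0,0,0],[0,0,0],[0,0,0],[0,0,0],[0,0,0],[0,0,0],[0,0,0],[0,0,0]], fingers=[0.8,0.8,0.8,0.8,0.8,0.8,0.8,0.8,0.8,0.8])

```text
time: 16.4
position: [0.5315, 0.0825, 0.1993]
tool_rot: [-2.189, -2.251, 0.001]
ft_force: [0.5, 0.6, -2.5]
grip_width: 0.265
grip_force: 39.9
```

Run:
```python
from h import *
find()
to([.5352,.0986,.085],1.45)
```

```text
inj [ 0.5859 -0.3093] yaw -1.329 L 0.159 orange 51
inj [ 0.3828 -0.3349] yaw -1.542 L 0.157 orange 61
t 16.45 p [0.5321 0.0904 0.1991] yaw 1.6067 z [-0.     0.004 -1.   ] f [ 0.8  6.8 -3. ] w 0.263 gf 39.9
dp [0.0075 0.0034 0.1141] twist [-0.001 -0.004  0.157]
```

Call:
apply_moves(dp=[[0,0,0],[0,0,0],[0,0,0.03],[0,0,0.01],[0,0,0],[0,0,0]], twist=[[0,0,0.075],[0,0,0.075],[0,0,0],[0,0,0],[0,0,0],[0,0,0]], fingers=[0.8,0.8,0.8,0.8,0.8,0.8])

```text
time: 17.05
position: [0.5321, 0.0793, 0.1605]
tool_rot: [-2.355, -2.079, 0.001]
ft_force: [1.4, 0.5, -3.5]
grip_width: 0.264
grip_force: 39.9
```

Run:
```python
from h import *
to([.5352,.0986,.085],1.45)
I=get_image('top')[130:230,235:335,::-1]; cv2.imwrite('pics/c6.png',cv2.resize(I,(600,600),interpolation=cv2.INTER_CUBIC))
```

```text
t 17.05 p [0.5321 0.0793 0.1605] yaw 1.4467 z [-0. -0. -1.] f [ 1.4  0.5 -3.5] w 0.264 gf 39.9
dp [0.0196 0.0008 0.0755] twist [-0.     0.    -0.003]
```

View pics/c6.png

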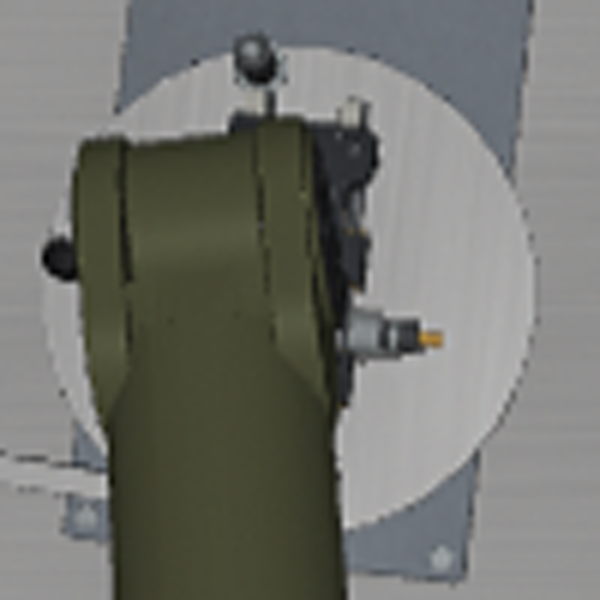

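Run:
```python
from h import *
s,X=now()
t=px2w('top',(235+441.5/6-.5,130+340.5/6-.5),.1685)[0]
print(t, 'along tip dir', -(t-s['position'])@X[:,0],'lat',(t-s['position'])@X[:,1])
```

```text
t 17.1 p [0.5326 0.0794 0.1611] yaw 1.4466 z [ 0.001  0.    -1.   ] f [-0.1  0.4 -3. ] w 0.266 gf 39.9
[0.52553976 0.00131622 0.1685    ] along tip dir 0.07834923540733693 lat 0.0026974965387378817
```

Call:
apply_moves(dp=[[0.01,0.001,0],[0.0095,0.001,0],[0,0,0.02],[0,0,0.025],[0,0,0.02],[0,0,0.01],[0,0,0],[0,0,0]], twist=[[0,0,0],[0,0,0],[0,0,0],[0,0,0],[0,0,0],[0,0,0],[0,0,0],[0,0,0]], fingers=[0.8,0.8,0.8,0.8,0.8,0.8,0.8,0.8])

```text
time: 17.9
position: [0.5362, 0.0995, 0.0857]
tool_rot: [-2.353, -2.08, 0.0]
ft_force: [-2.3, 0.0, -1.9]
grip_width: 0.262
grip_force: 40.0
```

Run:
```python
from h import *
to([.5352,.0991,.084],1.45)
```

```text
t 17.9 p [0.5362 0.0995 0.0857] yaw 1.4479 z [-0.001  0.001 -1.   ] f [-2.3  0.  -1.9] w 0.262 gf 40.0
dp [-0.0006 -0.0009  0.0017] twist [-0.001 -0.    -0.002]
```

Call:
apply_moves(dp=[[0,-0.001,0.001],[0,0,0.001],[0,0,0],[0,0,0]], twist=[[0,0,0],[0,0,0],[0,0,0],[0,0,0]], fingers=[0.8,0.8,0.8,0.8])

```text
time: 18.3
position: [0.5362, 0.0995, 0.0855]
tool_rot: [-2.354, -2.079, -0.004]
ft_force: [-5.1, -0.3, 7.9]
grip_width: 0.265
grip_force: 40.0
```

Run:
```python
from h import *
to([.5352,.0991,.084],1.45)
```

```text
t 18.3 p [0.5362 0.0995 0.0855] yaw 1.4471 z [ 0.001  0.002 -1.   ] f [-5.1 -0.3  7.9] w 0.265 gf 40.0
dp [-0.0006 -0.0009  0.0015] twist [ 0.001 -0.002 -0.003]
```

Call:
apply_moves(dp=[[0,0,0],[0,0,0],[0,0,0],[0,0,-0.02],[0,0,-0.045],[0,0,-0.045],[0,0,-0.03]], twist=[[0,0,0],[0,0,0],[0,0,0],[0,0,0],[0,0,0],[0,0,0],[0,0,0]], fingers=[0.58,0.58,0.58,0.55,0.5,0.42,0.42])

```text
time: 19.0
position: [0.5373, 0.0984, 0.2271]
tool_rot: [2.354, 2.077, 0.008]
ft_force: [0.7, -0.5, 0.0]
grip_width: 0.554
grip_force: 0.0
```

Run:
```python
from h import *
to([.3829,-.3345,.2],-1.543+np.pi)
```

```text
t 19.0 p [0.5373 0.0984 0.2271] yaw 1.4459 z [ 0.005  0.001 -1.   ] f [ 0.7 -0.5  0. ] w 0.554 gf 0.0
dp [-0.4488 -0.0994  0.0256] twist [ 0.005 -0.002 -0.153]
```

Call:
apply_moves(dp=[[-0.0445,-0.0099,0.002],[-0.0445,-0.0099,0.002],[-0.0445,-0.0099,0.002],[-0.0445,-0.0099,0.002],[-0.0445,-0.0099,0.002],[-0.0445,-0.0099,0.002],[-0.0445,-0.0099,0.002],[-0.0445,-0.0099,0.002],[-0.0445,-0.0099,0.002],[-0.0445,-0.0099,0.002]], twist=[[0,0,0],[0,0,0],[0,0,0],[0,0,0],[0,0,0],[0,0,0],[0,0,0],[0,0,0],[0,0,0],[0,0,0]], fingers=[0.42,0.42,0.42,0.42,0.42,0.42,0.42,0.42,0.42,0.42])

```text
time: 20.0
position: [0.3817, -0.333, 0.204]
tool_rot: [2.353, 2.078, 0.004]
ft_force: [1.7, -0.2, -0.7]
grip_width: 0.582
grip_force: 0.0
```

Call:
apply_moves(dp=[[0,0,0],[0,0,0.035],[0,0,0.035],[0,0,0],[0,0,0]], twist=[[0,0,-0.075],[0,0,-0.075],[0,0,0],[0,0,0],[0,0,0]], fingers=[0.42,0.42,0.42,0.42,0.42])

```text
time: 20.5
position: [0.382, -0.3315, 0.134]
tool_rot: [2.193, 2.248, -0.002]
ft_force: [-0.1, -0.2, 0.4]
grip_width: 0.58
grip_force: 0.0
```

Run:
```python
from h import *
to([.3829,-.3345,.006],-1.543+np.pi)
I=get_image('top')[:,:,::-1]
c=np.zeros((600,800,3),np.uint8)
c[:600,:600]=cv2.resize(I[130:230,235:335],(600,600),interpolation=cv2.INTER_CUBIC)
c[:,602:]=cv2.resize(I[150:270,355:394],(198,600),interpolation=cv2.INTER_CUBIC)
cv2.imwrite('pics/c7.png',c)
```

```text
t 20.5 p [ 0.382  -0.3315  0.134 ] yaw 1.5956 z [-0.001 -0.001 -1.   ] f [-0.1 -0.2  0.4] w 0.58 gf 0.0
dp [-0.0029  0.0009  0.128 ] twist [-0.001  0.001 -0.003]
```

View pics/c7.png

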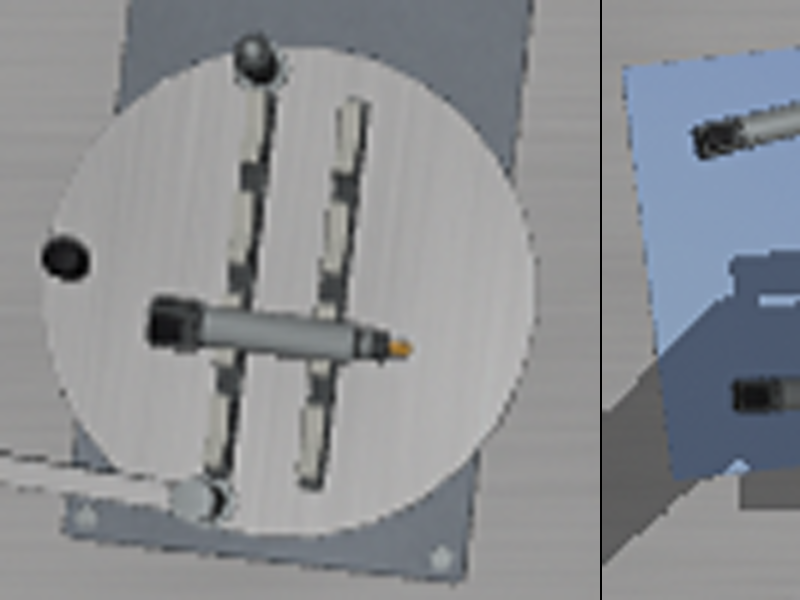

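B lies well centred in the third cradle: tip (411,349), head (150,321), origin about 278 against the block midpoint of about 277. Now C.

Call:
apply_moves(dp=[[-0.003,0.001,0.02],[0,0,0.04],[0,0,0.035],[0,0,0.022],[0,0,0.011],[0,0,0],[0,0,0]], twist=[[0,0,0],[0,0,0],[0,0,0],[0,0,0],[0,0,0],[0,0,0],[0,0,0]], fingers=[0.42,0.42,0.42,0.42,0.42,0.42,0.42], newtons=40)

```text
time: 21.25
position: [0.3848, -0.3346, 0.0072]
tool_rot: [2.19, 2.248, 0.002]
ft_force: [0.3, -0.1, 0.3]
grip_width: 0.575
grip_force: 0.0
```

Call:
apply_moves(dp=[[0,0,0],[0,0,0],[0,0,0],[0,0,0],[0,0,0],[0,0,0],[0,0,0]], twist=[[0,0,0],[0,0,0],[0,0,0],[0,0,0],[0,0,0],[0,0,0],[0,0,0]], fingers=[0.8,0.8,0.8,0.8,0.8,0.8,0.8])

```text
time: 21.95
position: [0.3828, -0.3339, 0.0056]
tool_rot: [-2.192, -2.249, 0.0]
ft_force: [-2.8, 0.7, 5.4]
grip_width: 0.265
grip_force: 39.9
```

Call:
apply_moves(dp=[[0,0,-0.02],[0,0,-0.04],[0,0,-0.045],[0,0,-0.045],[0,0,-0.045],[0,0,0]], twist=[[0,0,0],[0,0,0],[0,0,0],[0,0,0],[0,0,0],[0,0,0]], fingers=[0.8,0.8,0.8,0.8,0.8,0.8])

```text
time: 22.55
position: [0.3864, -0.3358, 0.2053]
tool_rot: [2.186, 2.244, 0.01]
ft_force: [0.4, -1.0, -3.9]
grip_width: 0.264
grip_force: 39.9
```

Run:
```python
from h import *
to([.594,.0914,.2],1.45)
```

```text
t 22.55 p [ 0.3864 -0.3358  0.2053] yaw 1.5969 z [ 0.011 -0.002 -1.   ] f [ 0.4 -1.  -3.9] w 0.264 gf 39.9
dp [0.4217 0.2187 0.0067] twist [0.011 0.002 0.147]
```

Call:
apply_moves(dp=[[0.03,0.016,0],[0.042,0.022,0],[0.042,0.022,0],[0.042,0.022,0],[0.042,0.022,0],[0.042,0.022,0],[0.042,0.022,0],[0.042,0.022,0],[0.042,0.022,0],[0.042,0.022,0]], twist=[[0,0,0],[0,0,0],[0,0,0],[0,0,0],[0,0,0],[0,0,0],[0,0,0],[0,0,0],[0,0,0],[0,0,0]], fingers=[0.8,0.8,0.8,0.8,0.8,0.8,0.8,0.8,0.8,0.8])

```text
time: 23.55
position: [0.5861, 0.0819, 0.1977]
tool_rot: [-2.191, -2.249, 0.004]
ft_force: [0.8, -0.2, -2.6]
grip_width: 0.266
grip_force: 39.9
```

Call:
apply_moves(dp=[[0,0,0],[0,0,0],[0,0,0.03],[0,0,0.01],[0,0,0],[0,0,0],[0,0,0]], twist=[[0,0,0.075],[0,0,0.075],[0,0,0],[0,0,0],[0,0,0],[0,0,0],[0,0,0]], fingers=[0.8,0.8,0.8,0.8,0.8,0.8,0.8])

```text
time: 24.25
position: [0.5872, 0.0797, 0.1612]
tool_rot: [2.355, 2.079, 0.002]
ft_force: [-0.1, -0.7, -4.4]
grip_width: 0.262
grip_force: 39.9
```

Run:
```python
from h import *
find()
to([.5946,.0923,.086],1.45)
```

```text
inj [ 0.5861 -0.3095] yaw -1.33 L 0.16 orange 51
t 24.3 p [0.5873 0.0797 0.1614] yaw 1.4466 z [ 0.002  0.001 -1.   ] f [ 0.   0.5 -3.2] w 0.258 gf 39.9
dp [0.0133 0.0056 0.0754] twist [ 0.002 -0.001 -0.003]
```

Call:
apply_moves(dp=[[0.007,0.003,0],[0.0065,0.0025,0],[0,0,0.02],[0,0,0.025],[0,0,0.02],[0,0,0.01],[0,0,0.001],[0,0,0],[0,0,0]], twist=[[0,0,0],[0,0,0],[0,0,0],[0,0,0],[0,0,0],[0,0,0],[0,0,0],[0,0,0],[0,0,0]], fingers=[0.8,0.8,0.8,0.8,0.8,0.8,0.8,0.8,0.8])

```text
time: 25.2
position: [0.5944, 0.0927, 0.0853]
tool_rot: [2.354, 2.079, 0.002]
ft_force: [1.1, -0.6, -4.1]
grip_width: 0.264
grip_force: 39.9
```

Run:
```python
from h import *
to([.5946,.0923,.085],1.45)
```

```text
t 25.2 p [0.5944 0.0927 0.0853] yaw 1.447 z [ 0.002  0.    -1.   ] f [ 1.1 -0.6 -4.1] w 0.264 gf 39.9
dp [-0.0003  0.0002  0.0003] twist [ 0.001 -0.001 -0.003]
```

Not touching yet, so I'll lower a little.

Call:
apply_moves(dp=[[0,0,0.001],[0,0,0.001],[0,0,0.0005],[0,0,0],[0,0,0]], twist=[[0,0,0],[0,0,0],[0,0,0],[0,0,0],[0,0,0]], fingers=[0.8,0.8,0.8,0.8,0.8])

```text
time: 25.7
position: [0.5943, 0.0927, 0.0844]
tool_rot: [-2.354, -2.079, -0.003]
ft_force: [-5.0, -0.1, 9.9]
grip_width: 0.263
grip_force: 39.9
```

Call:
apply_moves(dp=[[0,0,0],[0,0,0],[0,0,0],[0,0,-0.02],[0,0,-0.045],[0,0,-0.045],[0,0,-0.02],[0,0,0]], twist=[[0,0,0],[0,0,0],[0,0,0],[0,0,0],[0,0,0],[0,0,0],[0,0,0],[0,0,0]], fingers=[0.58,0.58,0.58,0.55,0.5,0.42,0.42,0.42])

```text
time: 26.5
position: [0.5963, 0.0925, 0.2159]
tool_rot: [2.353, 2.077, 0.011]
ft_force: [-0.3, 0.6, 0.6]
grip_width: 0.572
grip_force: 0.0
```

Run:
```python
from h import *
find()
to([.5859,-.3092,.2],-1.33+np.pi)
```

```text
inj [ 0.5858 -0.3093] yaw -1.33 L 0.159 orange 51
t 26.55 p [0.5949 0.0925 0.2135] yaw 1.4468 z [ 0.004  0.001 -1.   ] f [-0.5 -0.3 -0. ] w 0.577 gf 0.0
dp [-0.3998  0.0407  0.013 ] twist [ 0.004 -0.001 -0.365]
```

Run:
```python
from h import *
c=lambda u,v:(238+(u+.5)/4-.5,125+(v+.5)/4-.5)
for q,z in(((447,50),0),((447,50),.03),((541,30),.1),((541,30),.125),((465,28),.1),((538,50),0)): print(q,z,px2w('top',c(*q),z)[0].round(4))
I=get_image('scene')[230:330,300:420,::-1]
J=get_image('top')[90:190,340:440,::-1]
o=np.zeros((400,800,3),np.uint8)
o[:,:400]=cv2.resize(J,(400,400),interpolation=cv2.INTER_CUBIC);o[:333,400:]=cv2.resize(I,(400,333),interpolation=cv2.INTER_CUBIC)
cv2.imwrite('pics/c8.png',o)
```

```text
(447, 50) 0 [ 0.7246 -0.149   0.    ]
(447, 50) 0.03 [ 0.7181 -0.1465  0.03  ]
(541, 30) 0.1 [ 0.7201 -0.2227  0.1   ]
(541, 30) 0.125 [ 0.7143 -0.219   0.125 ]
(465, 28) 0.1 [ 0.7221 -0.1565  0.1   ]
(538, 50) 0 [ 0.7244 -0.2345  0.    ]
```

View pics/c8.png

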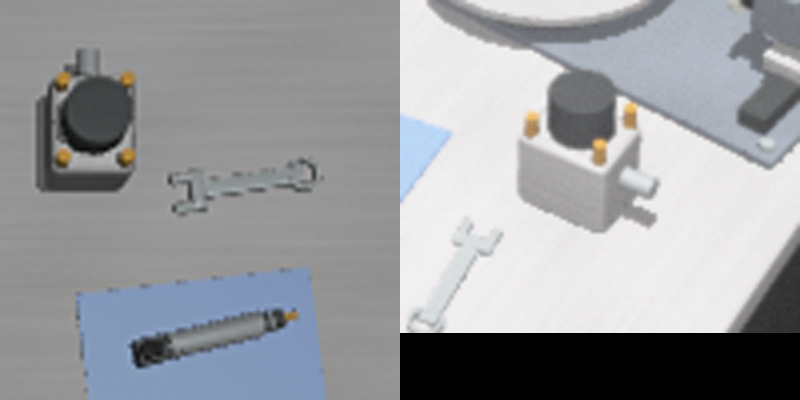

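The pump's near edge is at x≈0.72, so the gripper body clears it by over 3 cm. A lies unmoved on the mat, head (150,350), tip (290,315).

Call:
apply_moves(dp=[[-0.04,0.004,0],[-0.04,0.004,0],[-0.04,0.004,0],[-0.04,0.004,0],[-0.04,0.004,0],[-0.04,0.004,0],[-0.04,0.004,0],[-0.04,0.004,0],[-0.04,0.004,0],[-0.04,0.004,0]], twist=[[0,0,0],[0,0,0],[0,0,0],[0,0,0],[0,0,0],[0,0,0],[0,0,0],[0,0,0],[0,0,0],[0,0,0]], fingers=[0.42,0.42,0.42,0.42,0.42,0.42,0.42,0.42,0.42,0.42])

```text
time: 27.65
position: [0.5831, -0.3104, 0.2097]
tool_rot: [-2.353, -2.078, 0.002]
ft_force: [0.8, -0.5, 0.9]
grip_width: 0.586
grip_force: 0.0
```

Call:
apply_moves(dp=[[0,0,0],[0,0,0.03],[0,0,0.04],[0,0,0.02],[0,0,0],[0,0,0]], twist=[[0,0,-0.122],[0,0,-0.122],[0,0,-0.121],[0,0,0],[0,0,0],[0,0,0]], fingers=[0.42,0.42,0.42,0.42,0.42,0.42])

```text
time: 28.25
position: [0.5834, -0.3094, 0.1211]
tool_rot: [-1.938, -2.471, 0.002]
ft_force: [0.7, 0.5, 0.4]
grip_width: 0.579
grip_force: 0.0
```

Run:
```python
from h import *
to([.5857,-.309,.006],-1.33+np.pi)
```

```text
t 28.25 p [ 0.5834 -0.3094  0.1211] yaw 1.8112 z [-0.002  0.    -1.   ] f [0.7 0.5 0.4] w 0.579 gf 0.0
dp [-0.0003  0.0025  0.1151] twist [-0.002 -0.001 -0.   ]
```

Call:
apply_moves(dp=[[0,0.0025,0.02],[0,0,0.035],[0,0,0.03],[0,0,0.02],[0,0,0.01],[0,0,0],[0,0,0]], twist=[[0,0,0],[0,0,0],[0,0,0],[0,0,0],[0,0,0],[0,0,0],[0,0,0]], fingers=[0.42,0.42,0.42,0.42,0.42,0.42,0.42], newtons=40)

```text
time: 28.95
position: [0.5875, -0.3096, 0.0086]
tool_rot: [1.937, 2.47, 0.001]
ft_force: [-0.0, -0.4, -0.1]
grip_width: 0.58
grip_force: 0.0
```

Call:
apply_moves(dp=[[0,0,0],[0,0,0],[0,0,0],[0,0,0],[0,0,0],[0,0,0],[0,0,0]], twist=[[0,0,0],[0,0,0],[0,0,0],[0,0,0],[0,0,0],[0,0,0],[0,0,0]], fingers=[0.8,0.8,0.8,0.8,0.8,0.8,0.8])

```text
time: 29.65
position: [0.5857, -0.3094, 0.0073]
tool_rot: [-1.939, -2.471, 0.001]
ft_force: [-4.3, -0.5, 5.7]
grip_width: 0.266
grip_force: 39.9
```

Call:
apply_moves(dp=[[0,0,-0.02],[0,0,-0.04],[0,0,-0.045],[0,0,-0.045],[0,0,-0.04],[0,0,0],[0,0,0],[0,0,0],[0,0,0]], twist=[[0,0,0],[0,0,0],[0,0,0],[0,0,0],[0,0,0],[0,0,0.121],[0,0,0.121],[0,0,0.121],[0,0,0]], fingers=[0.8,0.8,0.8,0.8,0.8,0.8,0.8,0.8,0.8])

```text
time: 30.55
position: [0.5867, -0.3075, 0.1954]
tool_rot: [-2.351, -2.081, -0.0]
ft_force: [-0.6, -0.3, -4.5]
grip_width: 0.263
grip_force: 39.9
```

Run:
```python
from h import *
to([.6542,.0852,.2],1.45)
```

```text
t 30.55 p [ 0.5867 -0.3075  0.1954] yaw 1.4493 z [-0.001  0.001 -1.   ] f [-0.6 -0.3 -4.5] w 0.263 gf 39.9
dp [ 0.398   0.0194 -0.0042] twist [-0.001 -0.001 -0.001]
```

Call:
apply_moves(dp=[[0.03,0.002,0],[0.042,0.002,0],[0.042,0.002,0],[0.042,0.002,0],[0.042,0.002,0],[0.042,0.002,0],[0.042,0.002,0],[0.042,0.002,0],[0.042,0.002,0],[0.032,0.001,0]], twist=[[0,0,0],[0,0,0],[0,0,0],[0,0,0],[0,0,0],[0,0,0],[0,0,0],[0,0,0],[0,0,0],[0,0,0]], fingers=[0.8,0.8,0.8,0.8,0.8,0.8,0.8,0.8,0.8,0.8])

```text
time: 31.55
position: [0.6535, 0.0887, 0.1957]
tool_rot: [-2.344, -2.088, -0.001]
ft_force: [-0.2, -0.5, -4.4]
grip_width: 0.267
grip_force: 39.9
```

Call:
apply_moves(dp=[[0,0,0.03],[0,0,0.01],[0,0,0],[0,0,0],[0,0,0]], twist=[[0,0,0],[0,0,0],[0,0,0],[0,0,0],[0,0,0]], fingers=[0.8,0.8,0.8,0.8,0.8])

```text
time: 32.05
position: [0.6545, 0.0825, 0.1583]
tool_rot: [2.354, 2.079, 0.003]
ft_force: [0.6, -1.0, -3.0]
grip_width: 0.27
grip_force: 39.9
```

Run:
```python
from h import *
to([.6540,.0855,.088],1.448)
```

```text
t 32.05 p [0.6545 0.0825 0.1583] yaw 1.4472 z [ 0.002  0.    -1.   ] f [ 0.6 -1.  -3. ] w 0.27 gf 39.9
dp [ 0.0029 -0.001   0.0703] twist [ 0.002 -0.001 -0.001]
```

Call:
apply_moves(dp=[[0.003,-0.001,0.01],[0,0,0.025],[0,0,0.025],[0,0,0.01],[0,0,0.001],[0,0,0.001],[0,0,0.0005],[0,0,0],[0,0,0]], twist=[[0,0,0],[0,0,0],[0,0,0],[0,0,0],[0,0,0],[0,0,0],[0,0,0],[0,0,0],[0,0,0]], fingers=[0.8,0.8,0.8,0.8,0.8,0.8,0.8,0.8,0.8])

```text
time: 32.95
position: [0.6534, 0.087, 0.0855]
tool_rot: [2.353, 2.082, 0.002]
ft_force: [-2.2, -0.2, 2.3]
grip_width: 0.265
grip_force: 39.9
```

Call:
apply_moves(dp=[[-0.0015,-0.0005,-0.0005],[0,0,0.001],[0,0,0.001],[0,0,0],[0,0,0]], twist=[[0,0,0],[0,0,0],[0,0,0],[0,0,0],[0,0,0]], fingers=[0.8,0.8,0.8,0.8,0.8])

```text
time: 33.45
position: [0.6532, 0.0863, 0.0853]
tool_rot: [-2.352, -2.082, -0.004]
ft_force: [-3.1, 1.7, 10.0]
grip_width: 0.264
grip_force: 39.9
```

Call:
apply_moves(dp=[[0,0,0],[0,0,0],[0,0,0],[0,0,-0.02],[0,0,-0.045],[0,0,-0.045],[0,0,-0.03],[0,0,0]], twist=[[0,0,0],[0,0,0],[0,0,0],[0,0,0],[0,0,0],[0,0,0],[0,0,0],[0,0,0]], fingers=[0.58,0.58,0.58,0.55,0.5,0.42,0.42,0.42])

```text
time: 34.25
position: [0.6552, 0.085, 0.2282]
tool_rot: [2.35, 2.078, 0.012]
ft_force: [-0.1, -0.5, -0.4]
grip_width: 0.569
grip_force: 0.0
```

Run:
```python
from h import *
to([.4665,.3444,.2],1.447)
```

```text
t 34.25 p [0.6552 0.085  0.2282] yaw 1.4484 z [ 0.009  0.001 -1.   ] f [-0.1 -0.5 -0.4] w 0.569 gf 0.0
dp [ 0.2344 -0.2192  0.0269] twist [ 0.009 -0.002  0.001]
```

Call:
apply_moves(dp=[[0.0335,-0.0313,0],[0.0335,-0.0313,0],[0.0335,-0.0313,0],[0.0335,-0.0313,0],[0.0335,-0.0313,0],[0.0335,-0.0313,0],[0.0335,-0.0313,0],[0,0,0],[0,0,0]], twist=[[0,0,0],[0,0,0],[0,0,0],[0,0,0],[0,0,0],[0,0,0],[0,0,0],[0,0,0],[0,0,0]], fingers=[0.35,0.35,0.35,0.35,0.35,0.35,0.35,0.35,0.35])

```text
time: 35.15
position: [0.4621, 0.3461, 0.2219]
tool_rot: [2.349, 2.086, -0.002]
ft_force: [-0.1, -0.0, 0.0]
grip_width: 0.648
grip_force: 0.0
```

Run:
```python
from h import *
to([.4665,.3444,.126],1.447)
find()
I=get_image('top')[:,:,::-1];J=get_image('scene')[170:260,290:410,::-1]
c=np.zeros((600,800,3),np.uint8)
c[:400,:400]=cv2.resize(I[130:230,235:335],(400,400),interpolation=cv2.INTER_CUBIC)
c[:300,400:]=cv2.resize(J,(400,300),interpolation=cv2.INTER_CUBIC)
c[300:600,450:750]=cv2.resize(I[150:250,355:455],(300,300))
cv2.imwrite('pics/c9.png',c)
```

```text
t 35.15 p [0.4621 0.3461 0.2219] yaw 1.4524 z [-0.001 -0.001 -1.   ] f [-0.1 -0.   0. ] w 0.648 gf 0.0
dp [-0.001   0.0046  0.0959] twist [-0.001  0.001  0.005]
```

View pics/c9.png

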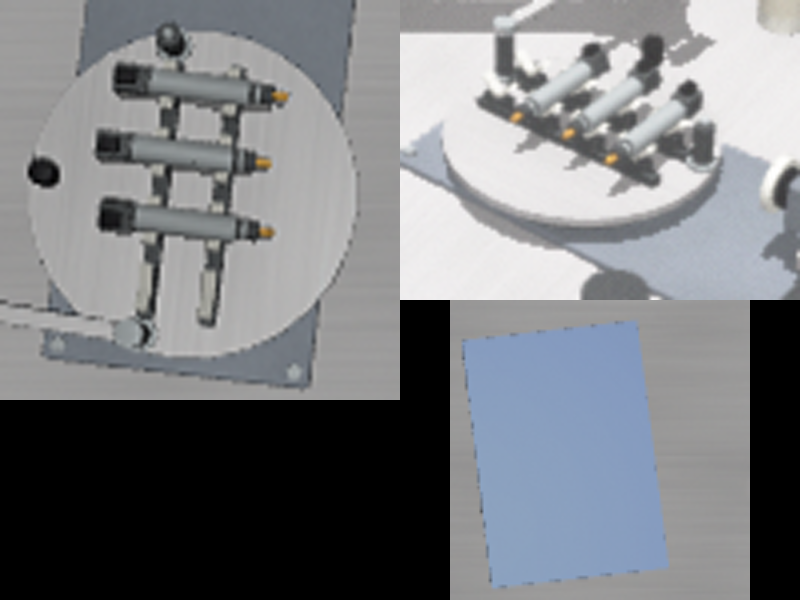

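The mat is empty and all three lie in cradles with tips to the open side. The middle one (head 95, tip 271) seems to sit about 1 cm toward the head compared with the other two (113–289 and 98–273). I'll measure it.

Run:
```python
from h import *
t=lambda u,v:(235+(u+.5)/4-.5,130+(v+.5)/4-.5)
a=-1.695;x=np.array([np.cos(a),np.sin(a)]);y=np.array([-x[1],x[0]])
for n,tp,hd in(('A',(289,97),(113,78)),('C',(271,162),(95,143)),('B',(273,232),(98,213))):
    T,H=[px2w('top',t(*q),.092)[0][:2] for q in(tp,hd)]
    m=(T+H)/2-.0015*x; print(n,m.round(4),'hub xy',((m-[.565,.0955])@x).round(4),((m-[.565,.0955])@y).round(4),'ang',(np.arctan2(*(T-H)[::-1])-a).round(3),np.hypot(*(T-H)))
to([.5946,.0923+.009,.15],1.447)
```

```text
A [0.6545 0.0868] hub xy -0.0024 0.0899 ang 0.013 0.1556473811831568
C [0.5972 0.1024] hub xy -0.0108 0.0311 ang 0.014 0.15534990597688392
B [0.5357 0.0999] hub xy -0.0008 -0.0296 ang 0.014 0.15409937670591106
t 35.3 p [0.4645 0.3433 0.2226] yaw 1.446 z [ 0.    -0.001 -1.   ] f [-0.5 -0.1  0.1] w 0.651 gf 0.0
dp [-0.2238  0.1592  0.0728] twist [ 0.     0.001 -0.001]
```

Call:
apply_moves(dp=[[-0.032,0.0227,0],[-0.0325,0.0227,0],[-0.0325,0.0227,0],[-0.0325,0.0227,0],[-0.0325,0.0227,0],[-0.0325,0.0227,0.035],[-0.0325,0.0227,0.035],[0,0,0],[0,0,0],[0,0,0]], twist=[[0,0,0],[0,0,0],[0,0,0],[0,0,0],[0,0,0],[0,0,0],[0,0,0],[0,0,0],[0,0,0],[0,0,0]], fingers=[0.55,0.55,0.55,0.55,0.55,0.55,0.55,0.55,0.55,0.55], newtons=40)

```text
time: 36.3
position: [0.5919, 0.1045, 0.1574]
tool_rot: [-2.353, -2.082, -0.002]
ft_force: [-0.7, 0.1, 0.4]
grip_width: 0.451
grip_force: 0.0
```

Run:
```python
from h import *
to([.5950,.0973,.084],1.447)
```

```text
t 36.3 p [0.5919 0.1045 0.1574] yaw 1.4486 z [ 0.001  0.001 -1.   ] f [-0.7  0.1  0.4] w 0.451 gf 0.0
dp [-0.0069  0.0039  0.0734] twist [ 0.001 -0.001  0.002]
```

Call:
apply_moves(dp=[[-0.007,0.004,0.005],[0,0,0.03],[0,0,0.025],[0,0,0.013],[0,0,0],[0,0,0],[0,0,0],[0,0,0],[0,0,0],[0,0,0]], twist=[[0,0,0],[0,0,0],[0,0,0],[0,0,0],[0,0,0],[0,0,0],[0,0,0],[0,0,0],[0,0,0],[0,0,0]], fingers=[0.55,0.55,0.55,0.55,0.55,0.8,0.8,0.8,0.8,0.8])

```text
time: 37.3
position: [0.5939, 0.0972, 0.0849]
tool_rot: [-2.351, -2.081, 0.001]
ft_force: [-4.7, -0.3, 5.5]
grip_width: 0.262
grip_force: 40.0
```

Run:
```python
from h import *
to([.5938,.0873,.084],1.447)
```

```text
t 37.3 p [0.5939 0.0972 0.0849] yaw 1.4492 z [-0.002  0.001 -1.   ] f [-4.7 -0.3  5.5] w 0.262 gf 40.0
dp [-0.0098  0.0011  0.0009] twist [-0.002 -0.001  0.002]
```

Call:
apply_moves(dp=[[0,0,-0.006],[-0.003,0,0],[-0.0065,0,0],[0,0,0],[0,0,0],[0,0,0.004],[0,0,0.002],[0,0,0],[0,0,0],[0,0,0]], twist=[[0,0,0],[0,0,0],[0,0,0],[0,0,0],[0,0,0],[0,0,0],[0,0,0],[0,0,0],[0,0,0],[0,0,0]], fingers=[0.8,0.8,0.8,0.8,0.8,0.8,0.8,0.8,0.8,0.8])

```text
time: 38.3
position: [0.5933, 0.0875, 0.0853]
tool_rot: [-2.351, -2.081, -0.0]
ft_force: [-5.0, -1.0, 9.3]
grip_width: 0.262
grip_force: 40.0
```

Run:
```python
from h import *
now()
```

```text
t 38.3 p [0.5933 0.0875 0.0853] yaw 1.449 z [-0.001  0.001 -1.   ] f [-5.  -1.   9.3] w 0.262 gf 40.0
```

Moved 9.7 mm tipward and seated. Release, go up, and move toward the keeper knob, then check again.

Call:
apply_moves(dp=[[0,0,0],[0,0,0],[0,0,0],[0,0,-0.02],[0,0,-0.045],[0,0,-0.045],[0,0,-0.03],[0,0,0],[0,0,0]], twist=[[0,0,0],[0,0,0],[0,0,0],[0,0,0],[0,0,0],[0,0,0],[0,0,0],[0,0,0],[0,0,0]], fingers=[0.58,0.58,0.58,0.55,0.5,0.42,0.35,0.35,0.35])

```text
time: 39.2
position: [0.5939, 0.0875, 0.2241]
tool_rot: [2.352, 2.082, 0.002]
ft_force: [-0.4, 0.7, -0.2]
grip_width: 0.642
grip_force: 0.0
```

Call:
apply_moves(dp=[[0.03,-0.02,0],[0.034,-0.0225,0],[0.034,-0.0225,0],[0.034,-0.0225,0],[0.034,-0.0225,0],[0.034,-0.0225,0],[0.034,-0.0225,0],[0,0,0],[0,0,0],[0,0,0]], twist=[[0,0,0],[0,0,0],[0,0,0],[0,0,0],[0,0,0],[0,0,0],[0,0,0],[0,0,0],[0,0,0],[0,0,0]], fingers=[0.35,0.35,0.35,0.35,0.35,0.35,0.35,0.35,0.35,0.35])

```text
time: 40.2
position: [0.4684, 0.3368, 0.2227]
tool_rot: [2.354, 2.079, -0.003]
ft_force: [0.5, -0.5, 0.0]
grip_width: 0.649
grip_force: 0.0
```

Run:
```python
from h import *
to([.4665,.3444,.126],1.447)
I=get_image('top')[:,:,::-1];J=get_image('scene')[170:260,290:410,::-1]
c=np.zeros((400,800,3),np.uint8)
c[:400,:400]=cv2.resize(I[130:230,235:335],(400,400),interpolation=cv2.INTER_CUBIC)
c[:300,400:]=cv2.resize(J,(400,300),interpolation=cv2.INTER_CUBIC)
cv2.imwrite('pics/c10.png',c)
```

```text
t 40.2 p [0.4684 0.3368 0.2227] yaw 1.4471 z [-0.001 -0.002 -1.   ] f [ 0.5 -0.5  0. ] w 0.649 gf 0.0
dp [ 0.0075 -0.0028  0.0966] twist [-0.     0.002  0.   ]
```

View pics/c10.png

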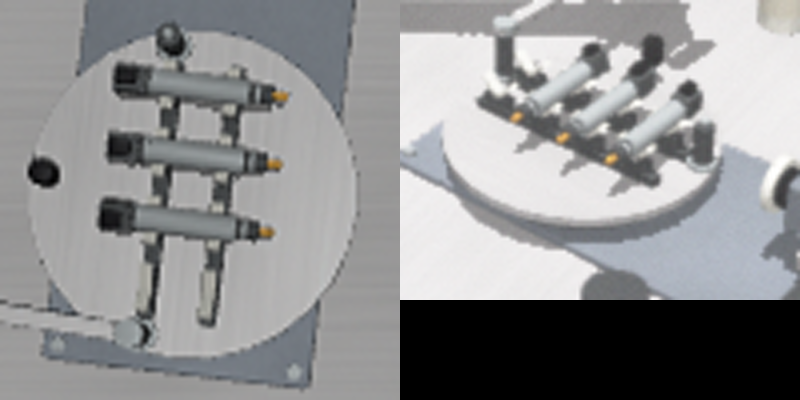

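Evenly spaced now (tips 289, 282 and 273). Grip the keeper knob.

Call:
apply_moves(dp=[[0.0075,-0.003,0.01],[0,0,0.035],[0,0,0.035],[0,0,0.016],[0,0,0],[0,0,0],[0,0,0],[0,0,0],[0,0,0],[0,0,0]], twist=[[0,0,0],[0,0,0],[0,0,0],[0,0,0],[0,0,0],[0,0,0],[0,0,0],[0,0,0],[0,0,0],[0,0,0]], fingers=[0.35,0.35,0.35,0.35,0.35,0.82,0.82,0.82,0.82,0.82], newtons=25)

```text
time: 41.3
position: [0.4664, 0.3466, 0.1284]
tool_rot: [-2.352, -2.082, -0.002]
ft_force: [1.4, 0.8, -0.3]
grip_width: 0.277
grip_force: 0.4
```

Call:
apply_moves(dp=[[0,0,0],[0,0,0],[0,0,0],[-0.0003,0.012,0],[-0.0014,0.024,0],[-0.0014,0.024,0],[-0.0014,0.024,0],[-0.0014,0.024,0],[-0.0014,0.024,0],[0,0,0]], twist=[[0,0,0],[0,0,0],[0,0,0],[0,0,0.06],[0,0,0.12],[0,0,0.12],[0,0,0.12],[0,0,0.12],[0,0,0.12],[0,0,0]], fingers=[0.82,0.82,0.82,0.82,0.82,0.82,0.82,0.82,0.82,0.82])

```text
time: 42.3
position: [0.5856, 0.2844, 0.1282]
tool_rot: [2.902, 1.193, -0.0]
ft_force: [-2.9, -4.1, 7.5]
grip_width: 0.245
grip_force: 25.0
```

Run:
```python
from h import *
s,X=now(); p=s['position'][:2]-[.440,.1455]; print(np.hypot(*p),np.arctan2(p[1],p[0])+.126)
```

```text
t 42.3 p [0.5856 0.2844 0.1282] yaw 0.7799 z [ 0.001 -0.004 -1.   ] f [-2.9 -4.1  7.5] w 0.245 gf 25.0
0.20122799593787546 0.8878894544837378
```

Call:
apply_moves(dp=[[-0.002,0.022,-0.0005],[-0.0014,0.024,0],[-0.0014,0.024,0],[-0.0014,0.024,0],[-0.0014,0.024,0],[-0.0014,0.024,0],[-0.0005,0.014,0],[0,0,0],[0,0,0]], twist=[[0,0,0.11],[0,0,0.12],[0,0,0.12],[0,0,0.12],[0,0,0.12],[0,0,0.12],[0,0,0.07],[0,0,0],[0,0,0]], fingers=[0.82,0.82,0.82,0.82,0.82,0.82,0.82,0.82,0.82])

```text
time: 43.2
position: [0.6406, 0.1485, 0.1282]
tool_rot: [3.141, 0.016, -0.004]
ft_force: [-4.0, -1.5, 6.2]
grip_width: 0.242
grip_force: 25.0
```

Run:
```python
from h import *
s,X=now(); p=s['position'][:2]-[.440,.1455]; print(np.hypot(*p),np.arctan2(p[1],p[0])+.126)
to([.6379,.1190,.127],-.126)
```

```text
t 43.2 p [0.6406 0.1485 0.1282] yaw 0.0099 z [-0.003 -0.    -1.   ] f [-4.  -1.5  6.2] w 0.242 gf 25.0
0.2005897403953086 0.14085578253619938
t 43.2 p [0.6406 0.1485 0.1282] yaw 0.0099 z [-0.003 -0.    -1.   ] f [-4.  -1.5  6.2] w 0.242 gf 25.0
dp [-0.003   0.0295  0.0013] twist [0.    0.003 0.136]
```

Call:
apply_moves(dp=[[-0.0008,0.008,-0.0005],[-0.0008,0.008,0],[-0.0005,0.005,0],[-0.0003,0.004,0],[-0.0001,0.004,0],[0,0.002,0],[0,0,0],[0,0,0]], twist=[[0,0,0.035],[0,0,0.035],[0,0,0.025],[0,0,0.02],[0,0,0.02],[0,0,0],[0,0,0],[0,0,0]], fingers=[0.82,0.82,0.82,0.82,0.82,0.82,0.82,0.82])

```text
time: 44.0
position: [0.6384, 0.121, 0.1284]
tool_rot: [-3.131, 0.197, -0.002]
ft_force: [2.9, 5.6, -1.5]
grip_width: 0.246
grip_force: 25.0
```

Run:
```python
from h import *
to([.6379,.1190,.127],-.126)
I=get_image('top')[:,:,::-1]
cv2.imwrite('pics/c11.png',cv2.resize(I[130:230,235:335],(500,500),interpolation=cv2.INTER_CUBIC))
```

```text
t 44.0 p [0.6384 0.121  0.1284] yaw -0.1256 z [ 0.001  0.004 -1.   ] f [ 2.9  5.6 -1.5] w 0.246 gf 25.0
dp [-0.0002  0.0021  0.0014] twist [-0.004 -0.001  0.   ]
```

Call:
apply_moves(dp=[[0,0.0015,0],[0,0.0015,0],[0,0,0],[0,0,0]], twist=[[0,0,0],[0,0,0],[0,0,0],[0,0,0]], fingers=[0.82,0.82,0.82,0.82])

```text
time: 44.45
position: [0.6384, 0.1207, 0.1284]
tool_rot: [-3.128, 0.194, -0.003]
ft_force: [3.6, 8.5, -2.3]
grip_width: 0.243
grip_force: 25.0
```

Call:
apply_moves(dp=[[0,-0.002,0],[0,-0.002,0],[0,-0.002,0],[0,-0.002,0],[0,0,0],[0,0,0]], twist=[[0,0,0],[0,0,0],[0,0,0],[0,0,0],[0,0,0],[0,0,0]], fingers=[0.82,0.82,0.82,0.82,0.82,0.82])

```text
time: 45.05
position: [0.6383, 0.1214, 0.1284]
tool_rot: [3.134, -0.2, -0.0]
ft_force: [1.1, -1.2, -3.2]
grip_width: 0.246
grip_force: 25.0
```

The bar barely moves (0.7 mm) under +8.5 to −1.2 N, so the catch holds it. Release, rise and check.

Call:
apply_moves(dp=[[0,0,0],[0,0,0],[0,0,0],[0,0,0],[0,0,-0.03],[0,0,-0.045],[0,0,-0.03],[0,0,0]], twist=[[0,0,0],[0,0,0],[0,0,0],[0,0,0],[0,0,0],[0,0,0],[0,0,0],[0,0,0]], fingers=[0.3,0.3,0.3,0.3,0.3,0.3,0.3,0.3])

```text
time: 45.85
position: [0.641, 0.1226, 0.2389]
tool_rot: [-3.133, 0.198, -0.012]
ft_force: [-0.6, 0.1, 0.5]
grip_width: 0.695
grip_force: 0.0
```

Run:
```python
from h import *
to([.5812,.2225,.2],1.447)
```

```text
t 45.85 p [0.641  0.1226 0.2389] yaw -0.126 z [ 0.008  0.002 -1.   ] f [-0.6  0.1  0.5] w 0.695 gf 0.0
dp [-0.0721 -0.0915  0.0386] twist [ 0.004 -0.008 -1.573]
```

Call:
apply_moves(dp=[[-0.024,-0.03,0],[-0.024,-0.031,0],[-0.024,-0.031,0],[0,0,0],[0,0,0],[0,0,0],[0,0,0],[0,0,0],[0,0,0],[0,0,0]], twist=[[0,0,0],[0,0,0],[0,0,0],[0,0,-0.143],[0,0,-0.143],[0,0,-0.143],[0,0,-0.143],[0,0,-0.143],[0,0,-0.143],[0,0,-0.143]], fingers=[0.3,0.3,0.3,0.3,0.3,0.3,0.3,0.3,0.3,0.3])

```text
time: 46.85
position: [0.5782, 0.2234, 0.2331]
tool_rot: [-2.841, -1.34, 0.001]
ft_force: [-1.2, -1.0, -1.2]
grip_width: 0.701
grip_force: 0.0
```

Call:
apply_moves(dp=[[0,0,0],[0,0,0],[0,0,0],[0,0,0],[0,0,0.02],[0,0,0.02],[0,0,0],[0,0,0]], twist=[[0,0,-0.143],[0,0,-0.143],[0,0,-0.143],[0,0,-0.143],[0,0,0],[0,0,0],[0,0,0],[0,0,0]], fingers=[0.3,0.3,0.3,0.3,0.3,0.3,0.3,0.3])

```text
time: 47.65
position: [0.5783, 0.2233, 0.1935]
tool_rot: [-2.354, -2.08, 0.001]
ft_force: [-0.4, -0.2, 0.2]
grip_width: 0.698
grip_force: 0.0
```

Run:
```python
from h import *
to([.5812,.2225,.0755],1.447)
I=get_image('top')[:,:,::-1];J=get_image('scene')[160:260,290:410,::-1]
c=np.zeros((400,800,3),np.uint8)
c[:400,:400]=cv2.resize(I[130:230,235:335],(400,400),interpolation=cv2.INTER_CUBIC)
c[:333,400:]=cv2.resize(J,(400,333),interpolation=cv2.INTER_CUBIC)
cv2.imwrite('pics/c12.png',c)
```

```text
t 47.65 p [0.5783 0.2233 0.1935] yaw 1.447 z [-0.001 -0.    -1.   ] f [-0.4 -0.2  0.2] w 0.698 gf 0.0
dp [-0.0004  0.0031  0.118 ] twist [-0.001  0.001 -0.   ]
```

View pics/c12.png

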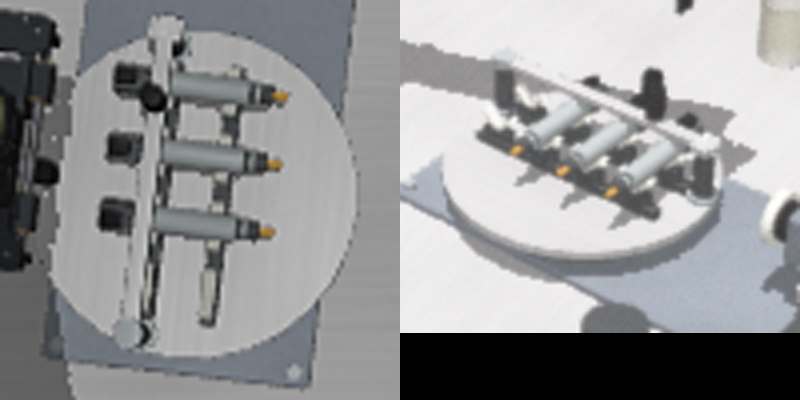

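The bar lies shut across the three injectors and the tips are unchanged (289, 282, 273). Grip the turn knob and turn CCW.

Call:
apply_moves(dp=[[0,0.003,0.01],[0,0,0.035],[0,0,0.035],[0,0,0.025],[0,0,0.013],[0,0,0],[0,0,0],[0,0,0],[0,0,0],[0,0,0]], twist=[[0,0,0],[0,0,0],[0,0,0],[0,0,0],[0,0,0],[0,0,0],[0,0,0],[0,0,0],[0,0,0],[0,0,0]], fingers=[0.3,0.3,0.3,0.3,0.3,0.8,0.8,0.8,0.8,0.8], newtons=20)

```text
time: 48.75
position: [0.5815, 0.2234, 0.0767]
tool_rot: [-2.354, -2.079, -0.001]
ft_force: [-4.6, 0.1, 2.9]
grip_width: 0.331
grip_force: 2.2
```

Call:
apply_moves(dp=[[0,0,0],[0,0,0],[0,0,0],[0,0,0]], twist=[[0,0,0],[0,0,0],[0,0,0],[0,0,0]], fingers=[0.8,0.8,0.8,0.8])

```text
time: 49.15
position: [0.5798, 0.2237, 0.0763]
tool_rot: [-2.351, -2.078, 0.003]
ft_force: [-5.8, -0.8, 5.7]
grip_width: 0.269
grip_force: 20.0
```

Call:
apply_moves(dp=[[-0.0004,-0.01,0],[-0.0004,-0.01,0],[-0.0004,-0.01,0],[-0.0006,-0.0128,0],[-0.0006,-0.0128,0],[-0.0006,-0.0128,0],[-0.0006,-0.0128,0],[-0.0006,-0.0128,0],[0,0,0]], twist=[[0,0,-0.078],[0,0,-0.078],[0,0,-0.078],[0,0,-0.1],[0,0,-0.1],[0,0,-0.1],[0,0,-0.1],[0,0,-0.1],[0,0,0]], fingers=[0.8,0.8,0.8,0.8,0.8,0.8,0.8,0.8,0.8])

```text
time: 50.05
position: [0.4907, 0.2009, 0.0762]
tool_rot: [-1.448, -2.785, -0.001]
ft_force: [-0.3, 2.1, -1.7]
grip_width: 0.268
grip_force: 20.0
```

Run:
```python
from h import *
s,X=now(); p=s['position'][:2]-[.5655,.0955]; print(np.hypot(*p),np.arctan2(p[1],p[0])-1.447)
```

```text
t 50.05 p [0.4907 0.2009 0.0762] yaw 2.1828 z [-0.002  0.002 -1.   ] f [-0.3  2.1 -1.7] w 0.268 gf 20.0
0.12924978975679832 0.7407791056337709
```

Call:
apply_moves(dp=[[-0.001,-0.0128,0],[-0.0006,-0.0128,0],[-0.0006,-0.0128,0],[-0.0006,-0.0128,0],[-0.0006,-0.0128,0],[-0.0006,-0.0128,0],[-0.0006,-0.0128,0],[-0.0003,-0.0083,0],[-0.0003,-0.0083,0],[0,0,0]], twist=[[0,0,-0.1],[0,0,-0.1],[0,0,-0.1],[0,0,-0.1],[0,0,-0.1],[0,0,-0.1],[0,0,-0.1],[0,0,-0.065],[0,0,-0.065],[0,0,0]], fingers=[0.8,0.8,0.8,0.8,0.8,0.8,0.8,0.8,0.8,0.8])

```text
time: 51.05
position: [0.4384, 0.1125, 0.0762]
tool_rot: [-0.207, -3.134, -0.002]
ft_force: [-4.4, 1.9, 4.6]
grip_width: 0.268
grip_force: 20.0
```

Call:
apply_moves(dp=[[0,0,0],[0,0,0]], twist=[[0,0,0],[0,0,0]], fingers=[0.8,0.8])

```text
time: 51.25
position: [0.4384, 0.1129, 0.0762]
tool_rot: [-0.208, -3.134, -0.0]
ft_force: [-5.1, -0.1, 6.1]
grip_width: 0.27
grip_force: 20.0
```

Run:
```python
from h import *
s,X=now(); p=s['position'][:2]-[.5655,.0955]; a=np.arctan2(p[1],p[0]); print(np.hypot(*p),a-1.447,'tangential f',s['ft_force'][:2]@[-np.sin(a),np.cos(a)])
```

```text
t 51.25 p [0.4384 0.1129 0.0762] yaw 3.009 z [-0.001  0.    -1.   ] f [-5.1 -0.1  6.1] w 0.27 gf 20.0
0.12824824491204823 1.5585402743029166 tangential f 0.7706993946057358
```

Call:
apply_moves(dp=[[0,0,0],[0,0,0],[0,0,0],[0,0,0],[0,0,0],[0,0,-0.03],[0,0,-0.045],[0,0,-0.045],[0,0,-0.045],[0,0,0]], twist=[[0,0,0],[0,0,0],[0,0,0],[0,0,0],[0,0,0],[0,0,0],[0,0,0],[0,0,0],[0,0,0],[0,0,0]], fingers=[0.3,0.3,0.3,0.3,0.3,0.3,0.3,0.3,0.3,0.3])

```text
time: 52.25
position: [0.4421, 0.1136, 0.2468]
tool_rot: [0.205, 3.126, 0.01]
ft_force: [0.2, 0.3, -0.4]
grip_width: 0.698
grip_force: 0.0
```

Call:
apply_moves(dp=[[0,0.045,0],[0,0.045,0],[0,0.045,0],[0,0.045,0],[0,0.045,0],[0,0,0],[0,0,0]], twist=[[0,0,0],[0,0,0],[0,0,0],[0,0,0],[0,0,0],[0,0,0],[0,0,0]], fingers=[0.3,0.3,0.3,0.3,0.3,0.3,0.3])

```text
time: 52.95
position: [0.4674, 0.3361, 0.2391]
tool_rot: [-0.202, -3.134, 0.005]
ft_force: [0.7, -1.0, 0.7]
grip_width: 0.698
grip_force: 0.0
```

Run:
```python
from h import *
now()
I=get_image('top')[:,:,::-1];J=get_image('scene')[160:290,290:450,::-1]
c=np.zeros((500,800,3),np.uint8)
c[:500,:400]=cv2.resize(I[105:230,235:335],(400,500),interpolation=cv2.INTER_CUBIC)
c[:325,400:]=cv2.resize(J,(400,325),interpolation=cv2.INTER_CUBIC)
cv2.imwrite('pics/c13.png',c)
```

```text
t 52.95 p [0.4674 0.3361 0.2391] yaw 3.0127 z [-0.001 -0.003 -1.   ] f [ 0.7 -1.   0.7] w 0.698 gf 0.0
```

View pics/c13.png

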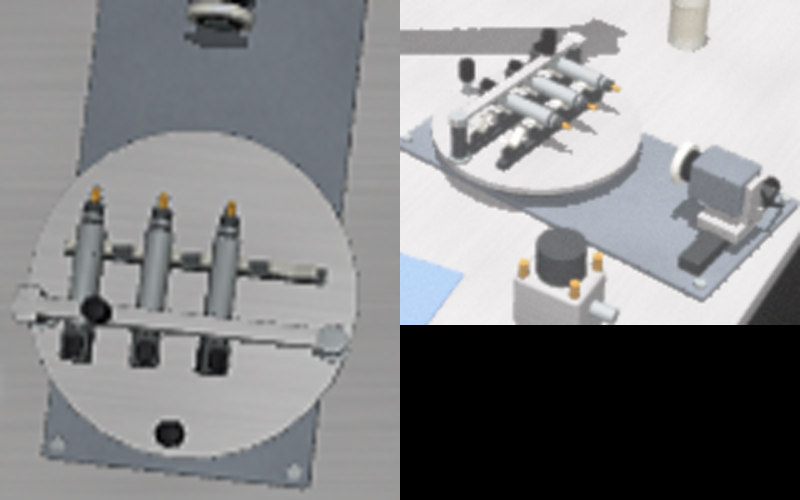

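The nozzles face the camera and the bar is shut across all three. The knob is at (170,432), the hinge at (331,341) and the catch at (28,303). One numeric check of the angle before handing in.

Run:
```python
from h import *
t=lambda u,v:(235+(u+.5)/4-.5,105+(v+.5)/4-.5)
W=lambda q,z:px2w('top',t(*q),z)[0][:2]
k=W((170,432),.102)-[.5655,.0955]; print('knob ang - load',np.arctan2(k[1],k[0])-1.447)
d=W((28,303),.122)-W((331,341),.122); print('y',np.arctan2(d[1],d[0])+.126)
for tp,hd in(((96,189),(73,362)),((164,196),(143,367)),((232,204),(210,374))):
    d=W(tp,.092)-W(hd,.092); print('inj',np.arctan2(d[1],d[0])+1.697)
```

```text
knob ang - load 1.5766270894744654
y 1.570038619018264
inj 1.5719828169393193
inj 1.5797409175148185
inj 1.571081909449827
```

The angle is 1.57, so the table is in the detent. Handing in.

```bash
python3 -c "
from bench import ctrl
print(ctrl.close_job())"
```

```text
the job is handed in; nothing more can be done
None
```

I handed the job in at about 53 s of robot time: all three injectors are centred in their own cradles, the keeper bar is shut and held by its catch, and the table is at the inspection station with the nozzles facing the camera.

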